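# Hook the ribbon tub out from under the hanging shelf and snap it shut

### The job

Take the pull hook out of the porcelain holder, catch the bow handle of the red tub behind its bar with the hook and drag the tub out until all of it stands clear of the walnut shelf; leave the tub to the hook, not your fingers, while any of it is under the shelf. Stand the hook back in the holder and press the free front edge of the tub's lid down until the catch clicks and holds it shut. Do not bump the shelf or what hangs from it, and leave the tray and the votive alone.

Things in the scene. Friction and masses are not known exactly. Their poses are not given: they have to be found in the camera images.
- hook: pull hook, beech handle on a steel rod, 216 mm long, 90 g, standing, leaning up to 8 deg, in the holder. Origin on the rod axis at the very bottom; z up along the handle. Handle 24 mm in x, 18 mm in y, from z = 118 to 216 mm; grip it across y near z = 175. Rod 6 mm thick on the z axis; below z = 12 it bends into a foot along -x, underside z = 0, tip at x = -23 mm.
- hook_crook (a point): inside the hook's bend, at (-10, 0, 13) mm in the hook's frame, axes as the hook's: where the centre of the tub's 10 mm bar lies when caught. The bend runs at 45 degrees from (0, 0, 12) to (-9, 0, 3) mm, so it bears best with the handle leaning back 20 to 45 degrees away from the tub.
- tub: red plastic tub, 95 mm in x, 150 mm in y, 75 mm high to the rim, 220 to 380 g, loose on the worktop under the shelf, front (its -x) towards the robot; it slides when pulled. Origin at the centre of its underside, z up. The lid is hinged along the top of the rear (+x) wall.
- tub_bar (a point): centre of the bar of the bow handle on the tub's front wall, at x = -82.5, y = 0, z = 50 mm in the tub's frame, axes as the tub's. The bar is 10 mm thick, 72 mm long along y, fixed, open from above; the free gap between bar and wall is 30 mm.
- lid (a joint): lid angle, rad: 0 shut, larger = more open; starts ajar near 0.4, held up by a weak spring. Hinge line 47.5 mm behind the tub's origin, 75 mm up. A tongue mid-edge meets the catch near 0.12, must be pushed past it at 0.065 (5 to 10 N down at the edge) and then stays near 0.01; let go before that it springs open again.
- lid_edge (a point): top of the lid at the middle of its free front edge, 101 mm from the hinge line; when shut it is 79 mm above the worktop and 53.5 mm in front of the tub's origin. The lid is 4 mm thick, with a flat raised panel up to 81.5 mm.
- holder: white porcelain utensil holder, 56 mm in x, 36 mm in y, 110 mm high, fixed. Origin at the centre of its underside, z up. One oblong well open at the top, 36 mm in x by 16 mm in y, centred, floor at z = 10 mm. The hook starts in it with its rod about 10 mm to +x of the centre and its foot along the holder's -x.
- clip: small steel spring clip gripping a flat white balloon tying tool, swinging from an eye under the shelf's front edge at y = +200 mm of the shelf's frame; origin at the eye, 14 mm below the board; it hangs 125 mm down and is 26 mm wide
- tray: small aluminium tray, 160 x 120 mm, 14 mm high, loose on the worktop to one side; origin at the centre of its underside
- votive: cobalt glass votive cup, 68 mm across the mouth and 68 mm high, standing on the tray; origin at the centre of its underside
- shelf: walnut shelf hanging level, fixed; origin at the middle of its lower front edge, -x out of the front towards the robot, y along the edge, z up. Board 800 mm along y, 95 mm deep (to +x), 22 mm thick, underside 242 mm above the worktop. Books and a plant on it; a 9 mm tube to the ceiling at each end (x = 65, y = +-375 mm).
There are look-alikes about, which are no part of the job. Of the things shaped like the tub, the red one is meant.

How it is judged:
On the way, in this order (a step that is already met when the one before it is completed fails the run):
1. the hook is behind the bar of the tub's handle, pulling, the tub still under the shelf (x of hook_crook in the frame of tub_bar between -0.012 and 0.025 m and y of hook_crook in the frame of tub_bar between -0.036 and 0.036 m and z of hook_crook in the frame of tub_bar between -0.03 and 0.015 m and contact force between hook and tub above 0.3 N and x of tub in the frame of shelf above -0.048 m), for 0.1 s.
2. the whole tub stands clear in front of the shelf, lid not yet shut (x of tub in the frame of shelf below -0.048 m and value of joint lid above 0.15 rad), for 0.2 s.
3. the lid is pressed past its catch (value of joint lid below 0.03 rad), for 0.2 s.
At the end, for the whole second after the job is handed in: The tub stands flat and still, its centre at least 48 mm out in front of the shelf's front edge, its lid held shut by the catch (under 0.03 rad); the hook stands at rest in the holder's well, foot down near the floor, either way round, within about 14 degrees of upright (x of tub in the frame of shelf below -0.048 m and angle between tub's own z axis and vertical below 0.05 rad and height (world z) of tub below 0.01 m and linear speed of tub below 0.01 m/s and value of joint lid below 0.03 rad and z of hook_crook in the frame of holder between 0.005 and 0.04 m and x of hook_crook in the frame of holder between -0.025 and 0.025 m and y of hook_crook in the frame of holder between -0.012 and 0.012 m and angle between hook's own z axis and vertical below 0.25 rad and linear speed of hook below 0.02 m/s); the robot touches nothing.
It fails at once if the hand touches the tub while it is still under the shelf (contact force between the fingers and tub above 0.5 N and x of tub in the frame of shelf above -0.048 m).
It fails at once if the shelf or what hangs from it is bumped by hand, arm or hook (contact force between any of the fingers, the arm, hook, tub and shelf above 5 N).
It fails at once if the tub is tipped (angle between tub's own z axis and vertical above 0.25 rad).
It fails at once if tray or votive is disturbed (distance of any of votive, tray from where it was at the start of the episode above 0.02 m or angle between votive's own z axis and vertical above 0.3 rad).
It also fails if it takes over 72 s, if anything falls off the work surface, if the arm or the gripper's body presses on something with over 40 N, if the wrist force passes 120 N, or if a joint passes its speed limit or range.

### The arm

A 6-joint arm with a two-finger parallel gripper is mounted at the origin on the work surface. World frame = base frame: x ahead of the robot, y to its left, z up, the work surface at z = 0. Lengths are in m, angles in rad, forces in N, time in s.
With the tool pointing down it reaches from about 0.35 to 0.775 m from the base axis. Payload 5.5 kg.
Tool frame: the origin (TCP) lies where the fingers leave the gripper's body, on its centre line; the fingertips stand 73 mm ahead of it and the grasp point (between the pads) lies 54 mm ahead of it; z points along the fingers, y is the direction in which the jaws open and shut (so a half turn about z gives the same grasp; the last joint's range is limited). The gripper opens to 85 mm and grips with 20 to 120 N. Pads are 22 mm wide; open, the fingers measure 114 mm over their backs; the gripper's body (76 mm by 85 mm) begins 54 mm behind the grasp point. The pads swing forward as they close: fully open they stand 13 mm farther back than shut.
Start: joints at [1.008, 0.313, 0.046, 1.304, 0, 1.431], TCP at [0.236, 0.524, 0.304] pointing down, gripper open.
Joint ranges: [-2.76, 2.76], [-0.86, 1.69], [-1.03, 1.26], [-2.2, 2.34], [-1.47, 1.5], [-3.14, 3.14]. Speed limits (rad/s): [2.57, 2.57, 3.14, 3.14, 3.14, 3.14].

### API

Orientations are given as a unit quaternion [w, x, y, z].
In Python, from workcell import env, read_camera, job, cut_out gives the robot as it stands.
- The arm moves only by the tool servo_tool, never from a script. Its argument "deltas" is a list of rows, each an object of numbers: "dx", "dy", "dz": the shift along the world's x, y, z in mm; "rx", "ry", "rz": the turn, a rotation vector about the world's x, y, z in rad; "fingers": the closure, from -1 (fully open) to 1 (shut). A call has 1 to 8 rows; each row shifts and turns the commanded pose from where the row before left it; what a row does not reach is not made up. A row lasts 1/10 s, in which the tool goes at most 50 mm and 8.59 degrees, less where a joint would pass 70% of its speed; a pose out of reach is approached as far as the arm can. A call is refused whole if a number of a shift passes 50 or a number of a turn 0.15, either way. A call with a gripper value outside its range is refused whole. The fingers move at their own pace and stop on an object; "newtons" is the grip in N (left out, the last holds). Time passes only in rows, so rows that do not move let the fingers close. It gives the time, the measured TCP pose, the force and the opening at its end, in the units of the state.
- env.get_state(): the state, without advancing time (a new reading comes with each control period).
- read_camera(name): name is "scene" or "top" or "wrist"; returns a dict with "img" (420x560x3 uint8, red, green, blue), "intrinsics" (3x3 intrinsics, pixels), "extrinsics" (4x4, takes a point from camera to world coordinates); the wrist camera has in their place "hand_eye" (4x4, takes a point from camera to tool coordinates, whose origin is the TCP and whose axes are the flange's). Camera axes: x right, y down, z forward; pixel columns grow to the right and rows downward; lengths in m; the calibration is good to about 2 mm. The wrist camera is an equidistant fisheye: a pixel r from the principal point sees the ray r / f radians off the axis. A picture is of the moment at which its call begins: read the wrist's pose just before it. There is no depth.
- job.hand_in(): hands the job in, once; it reports no verdict.
Trained networks look in the newest picture that a camera, given by its name, has taken for a name from the list of things; names that differ only in an ending like _2 or _b are one class to them, and where a whole thing is asked for, a point or a joint stands for the part that bears it (a point fixed in the world has none). Each returns a list of dicts, best first, with "confidence" (0 to 1); they miss things now and then, are a little off and sometimes report something else, mostly with a low value. They report only what shows in the picture. A call takes as long as a camera call. They do not tell look-alikes from the thing itself.
- cut_out(target, camera): "region" (420x560 bool, what is visible of it) and "extent" ([left, top, right, bottom] in pixels, round what is visible of it).
The state is a dict: "clock": time; "joint_pos": joint angles; "qvel": joint speeds; "tau": joint torques, N m; "tcp_pos": TCP position; "orientation": TCP orientation; "wrist_force": force on the tool from outside, world axes, zero at the start; "ft_torque": the same for the moment, N m; "finger_gap": finger opening in m.
Only numpy, scipy, OpenCV 4.12 (cv2) and the standard library are available. Lean on these libraries where they do the work, as an engineer would, in place of code of your own. Each camera call takes 0.05 s, during which the arm holds its last target. There are 200 camera calls.

## Working session

There is one attempt and no reset: what is moved stays moved. The work goes in short steps, Python scripts to look and compute and a tool call to move; the robot and the scene stay as the last step left them, time stands still between calls to the robot, and variables do not carry over. Pictures are saved under pics/ and viewed, about 8 in all and at most 12, crops included, and the job is handed in when it is done.

Besides the shell and the picture viewer there is one more tool, called after ">>>" in YAML: its name, and indented under it one key for each argument. servo_tool: Moves the arm, as the interface text tells. Its arguments: {"type":"object","properties":{"deltas":{"type":"array"},"newtons":{"type":"number"}},"required":["deltas"]}

```bash
ls; mkdir -p pics; python3 - <<'E'
from workcell import env, read_camera, job, cut_out
import cv2,numpy as np
s=env.get_state(); print({k:np.round(v,3).tolist() for k,v in s.items()})
ims=[]
for c in ("scene","top"):
    r=read_camera(c); cv2.imwrite(f"pics/{c}0.png",r["img"][:,:,::-1]); print(c,np.round(r["intrinsics"],1).tolist(),np.round(r["extrinsics"],4).tolist())
    np.savez(f"{c}.npz",**{k:r[k] for k in ("img","intrinsics","extrinsics")})
    for t in ("hook","tub","tub_bar","lid","holder","clip","tray","votive","shelf"):
        print(c,t,[(round(float(d["confidence"]),2),np.round(d["extent"]).tolist()) for d in cut_out(t,c)])
w=read_camera("wrist"); print({k:np.round(v,4).tolist() for k,v in w.items() if k!="img"}); cv2.imwrite("pics/wrist0.png",w["img"][:,:,::-1])
E
```

```text
pics
{'clock': 0.0, 'joint_pos': [1.008, 0.314, 0.045, 1.304, -0.0, 1.431], 'qvel': [-0.001, -0.0, 0.001, -0.001, -0.001, -0.0], 'tau': [0.001, -48.063, 29.853, 0.019, -0.0, 0.0], 'tcp_pos': [0.236, 0.524, 0.303], 'orientation': [-0.0, 0.21, 0.978, -0.001], 'wrist_force': [-0.231, 0.524, 0.154], 'ft_torque': [0.006, -0.002, 0.008], 'finger_gap': 0.085}
scene [[388.0, 0.0, 284.1], [0.0, 388.0, 202.8], [0.0, 0.0, 1.0]] [[-0.9289, -0.2959, 0.2226, 0.3733], [-0.3702, 0.7251, -0.5808, 0.4524], [0.0105, -0.6219, -0.7831, 0.8876], [0.0, 0.0, 0.0, 1.0]]
scene hook [(0.53, [360.0, 137.0, 373.0, 172.0])]
scene tub [(0.95, [212.0, 202.0, 257.0, 264.0]), (0.81, [331.0, 107.0, 375.0, 154.0]), (0.78, [344.0, 224.0, 418.0, 302.0])]
scene tub_bar [(0.7, [328.0, 107.0, 376.0, 158.0]), (0.63, [338.0, 224.0, 416.0, 303.0]), (0.57, [212.0, 197.0, 259.0, 265.0])]
scene lid [(0.93, [346.0, 224.0, 420.0, 290.0]), (0.87, [339.0, 108.0, 374.0, 143.0]), (0.49, [222.0, 197.0, 250.0, 245.0])]
scene holder [(0.84, [352.0, 164.0, 378.0, 195.0])]
scene clip [(0.53, [190.0, 278.0, 210.0, 309.0])]
scene tray [(0.62,
[... 400 characters left out ...]
2.0])]
top tub [(0.74, [249.0, 273.0, 318.0, 343.0]), (0.72, [412.0, 206.0, 479.0, 266.0]), (0.6, [250.0, 181.0, 279.0, 194.0])]
top tub_bar [(0.88, [249.0, 273.0, 315.0, 344.0]), (0.47, [251.0, 186.0, 280.0, 195.0])]
top lid [(0.88, [251.0, 272.0, 315.0, 345.0])]
top holder [(0.65, [360.0, 264.0, 384.0, 288.0])]
top clip [(0.7, [368.0, 256.0, 387.0, 270.0])]
top tray [(0.95, [102.0, 226.0, 165.0, 291.0])]
top votive [(0.88, [109.0, 257.0, 140.0, 278.0])]
top shelf []
{'intrinsics': [[325.1923, 0.0, 283.3253], [0.0, 325.1923, 203.968], [0.0, 0.0, 1.0]], 'hand_eye': [[-0.001, -0.9559, -0.2938, 0.0753], [1.0, -0.0014, 0.001, -0.0001], [-0.0014, -0.2938, 0.9559, -0.0708], [0.0, 0.0, 0.0, 1.0]]}
```

```bash
python3 - <<'E'
import cv2,numpy as np
a=cv2.imread("pics/scene0.png");b=cv2.imread("pics/top0.png")
cv2.imwrite("pics/v1.png",cv2.resize(a,(800,600),interpolation=cv2.INTER_CUBIC));cv2.imwrite("pics/v2.png",cv2.resize(b,(800,600),interpolation=cv2.INTER_CUBIC))
E
```

```text
(no output)
```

View pics/v1.png

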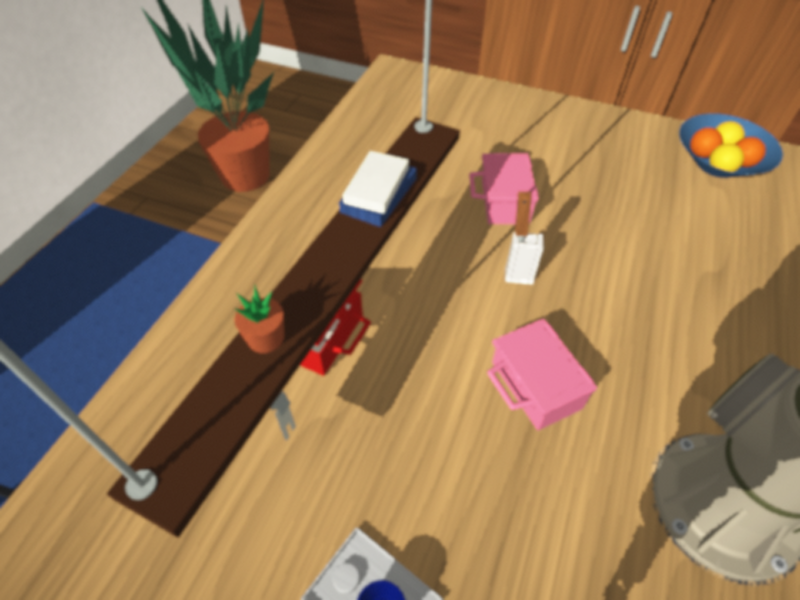

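View pics/v2.png

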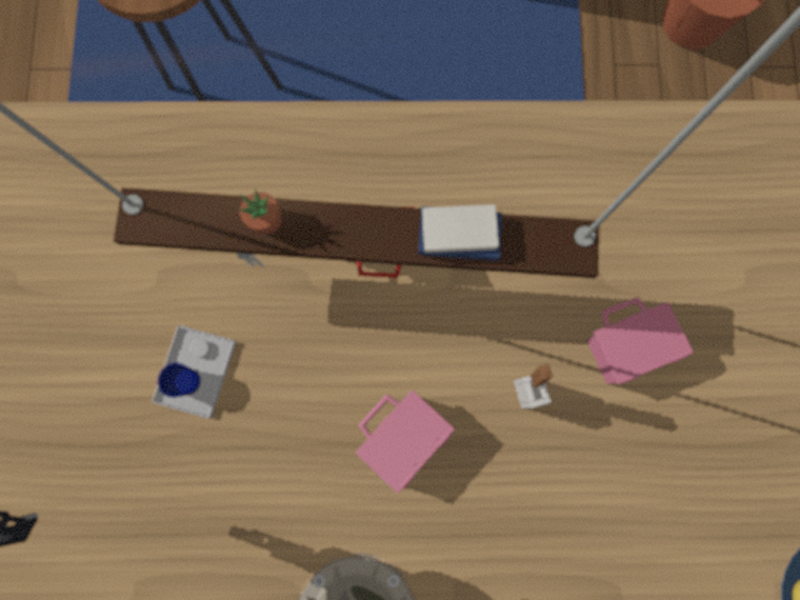

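v1 (scene, 800x600): there are three tub-shaped things: red at (340,335) half under the shelf, pink at (510,190) and pink at (540,375). The red one is the target. The only holder is at (525,258), with the hook's beech handle at (523,212). The clip hangs at (283,410). v2 (top): the red bow handle shows at (380,268) in front of the shelf, the holder at (533,392), and the hook handle at (541,374). I'll fit poses from the two views.

```bash
cat > h.py <<'E'
import numpy as np,cv2
from scipy.optimize import minimize
from scipy.spatial.transform import Rotation as R
def proj(P,c):
    E=np.linalg.inv(c["extrinsics"]);K=c["intrinsics"];q=np.atleast_2d(P)@E[:3,:3].T+E[:3,3];return (q[:,:2]/q[:,2:])@np.diag([K[0,0],K[1,1]])+K[:2,2]
def ray(u,v,c,z):
    K=c["intrinsics"];d=c["extrinsics"][:3,:3]@np.array([(u-K[0,2])/K[0,0],(v-K[1,2])/K[1,1],1]);o=c["extrinsics"][:3,3];return o+d*(z-o[2])/d[2]
def box(x0,x1,y0,y1,z0,z1): return np.array([[x,y,z] for x in(x0,x1) for y in(y0,y1) for z in(z0,z1)],float)
def pose(p,P,z=0): # p=x,y,yaw
    return R.from_euler("z",p[2]).apply(P)+[p[0],p[1],z]
def load(n): return dict(np.load(n+".npz"))
E
python3 - <<'E'
from h import *
S,T=load("scene"),load("top")
# shelf: dark walnut region front edge in top image
hsv=cv2.cvtColor(T["img"],cv2.COLOR_RGB2HSV); 
m=((hsv[...,2]<90)&(hsv[...,1]>110)&((hsv[...,0]<15)|(hsv[...,0]>170))).astype(np.uint8); m[:120]=0;m[205:]=0
n,l,st,_=cv2.connectedComponentsWithStats(m); k=1+st[1:,4].argmax(); L=l==k; print("shelf px",st[k])
cols=[u for u in range(90,410) if L[:,u].any()]; bot=np.array([np.where(L[:,u])[0].max() for u in cols])+.5
f=np.polyfit(cols,bot,1)
for _ in range(5):
    r=bot-np.polyval(f,cols); g=abs(r)<1; f=np.polyfit(np.array(cols)[g],bot[g],1)
print(f,g.sum())
xl,xr=st[k][0],st[k][0]+st[k][2]
for z in(.242,.264):
    A=ray(82,np.polyval(f,82),T,z);B=ray(418,np.polyval(f,418),T,z);print(z,A,B,np.linalg.norm(A-B),np.degrees(np.arctan2(*(A-B)[[0,1]])))
# holder/tub rough
for n,c,u,v,z in(("holder top",T,372,274,.11),("holder s",S,367,172,.11),("hook top",T,379,259,.226),("hook s",S,366,135,.226),("bar",T,266,192,.05),("pinkA base",S,385,300,0),("pink t",T,281,308,.08)):
    print(n,ray(u,v,c,z).round(4))
# red masks
for nm,c in(("scene",S),("top",T)):
    h=cv2.cvtColor(c["img"],cv2.COLOR_RGB2HSV); r=((h[...,1]>190)&(h[...,2]>70)&((h[...,0]<4)|(h[...,0]>172)))
    ys,xs=np.where(r);print(nm,r.sum(),xs.min(),xs.max(),ys.min(),ys.max())
a=S["img"][185:275,195:275];b=T["img"][165:205,235:300];d=S["img"][125:200,335:395];e=T["img"][240:300,350:400]
r=lambda q,w,hh:cv2.resize(q,(w,hh),interpolation=cv2.INTER_CUBIC)
o=np.vstack([np.hstack([r(a,400,300),r(b,400,300)]),np.hstack([r(d,400,300),r(e,400,300)])]);cv2.imwrite("pics/v3.png",o[:,:,::-1])
E
```

```text
shelf px [  81  133  338   61 7111]
[7.20991858e-02 1.63504593e+02] 236
0.242 [0.66169455 0.39070202 0.242     ] [ 0.60146912 -0.41334456  0.242     ] 0.8062989461119341 4.28362137744424
0.264 [0.65553306 0.379701   0.264     ] [ 0.59663658 -0.40660337  0.264     ] 0.788507049801729 4.283621377444233
holder top [ 0.4167 -0.3231  0.11  ]
holder s [ 0.424  -0.3105  0.11  ]
hook top [ 0.4481 -0.3186  0.226 ]
hook s [ 0.4504 -0.321   0.226 ]
bar [ 0.6487 -0.042   0.05  ]
pinkA base [ 0.2851 -0.0174 -0.    ]
pink t [ 0.3288 -0.0861  0.08  ]
scene 834 210 257 198 261
top 5 252 279 187 192
```

View pics/v3.png

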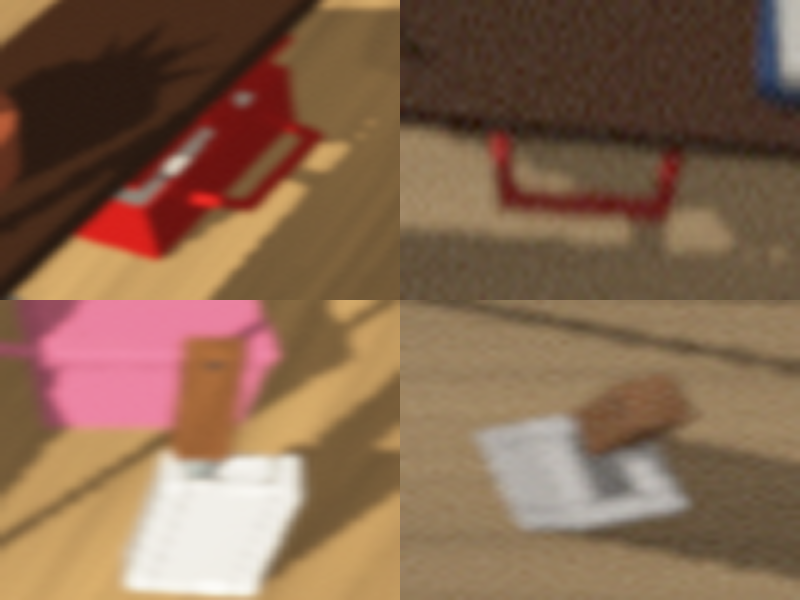

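v3: the enlarged crop confirms the red tub, with its lid ajar, grey catch and bow handle just inside the shelf's front line. The lower panels show the hook handle leaning towards +x and -y in the white holder. Next: silhouette fits for yaw.

```bash
cat > fit.py <<'E'
from h import *
from workcell import cut_out
S,T=load("scene"),load("top")
def sub(mask): return mask.astype(np.float32)
def hull(P,c,sc=8):
    q=proj(P,c); im=np.zeros((420,560),np.uint8); 
    cv2.fillConvexPoly(im,cv2.convexHull((q*16).round().astype(np.int32)).reshape(-1,1,2),1,shift=4); return im
import sys
h=lambda c:cv2.cvtColor(c["img"],cv2.COLOR_RGB2HSV)
# holder: white, low saturation near location
def white(c,x0,x1,y0,y1):
    H=h(c);m=((H[...,1]<70)&(H[...,2]>95)).astype(np.uint8);z=np.zeros_like(m);z[y0:y1,x0:x1]=m[y0:y1,x0:x1];return z
def beech(c,x0,x1,y0,y1):
    H=h(c);m=((H[...,1]>110)&(H[...,0]<14)&(H[...,2]<215)).astype(np.uint8);z=np.zeros_like(m);z[y0:y1,x0:x1]=m[y0:y1,x0:x1];return z
W=[(S,white(S,348,385,160,200)),(T,white(T,356,390,258,292))]
B=[(S,beech(S,355,378,130,168)),(T,beech(T,368,390,250,275))]
print([w.sum() for _,w in W],[b.sum() for _,b in B])
HB=box(-.028,.028,-.018,.018,0,.11)
KB=box(-.012,.012,-.009,.009,.118,.216)
def hpose(q,P,hp): # hook: lean rx,ry; rod at local x in holder, bottom at z=.01
    Rz=R.from_euler("z",hp[2]); o=Rz.apply([q[2],q[3],.01])+[hp[0],hp[1],0]
    return (Rz*R.from_rotvec([q[0],q[1],0])).apply(P)+o
def cost(p):
    hp=p[:3];c=0
    for (cam,m),(_,b) in zip(W,B):
        k=hull(hpose(p[3:7],KB,hp),cam); a=hull(pose(hp,HB),cam)&(1-k)
        well=hull(pose(hp,box(-.018,.018,-.008,.008,.11,.11)),cam)
        mm=m|(well&a)
        c+=(mm!=a).sum()+(b!=k).sum()
    return c
best=None
from scipy.optimize import differential_evolution
r=differential_evolution(cost,[(.39,.46),(-.34,-.29),(-.6,.6),(-.15,.15),(-.15,.15),(-.005,.018),(-.006,.006)],seed=1,maxiter=120,popsize=12,tol=1e-6)
p=r.x;print(r.fun,p.round(4)); 
print("grip pt",hpose(p[3:7],np.array([[0,0,.175],[0,0,.216],[0,0,0]]),p[:3]).round(4))
# tub: scene red mask + bar in top
H=h(S);red=((H[...,1]>180)&((H[...,0]<5)|(H[...,0]>172))).astype(np.uint8);red[:,:205]=0;red[:190]=0;red[275:]=0;red[:,270:]=0
H=h(T);rt=((H[...,1]>120)&((H[...,0]<6)|(H[...,0]>170))&(H[...,2]>60)).astype(np.uint8);rt[:184]=0;rt[200:]=0;rt[:,:240]=0;rt[:,:]*=1;rt[:,290:]=0
ys,xs=np.where(rt);print("top red",len(xs),xs.min(),xs.max(),ys.min(),ys.max())
def tubmask(p,cam):
    body=hull(pose(p,box(-.0475,.0475,-.075,.075,0,.075)),cam)
    bar=hull(pose(p,box(-.0875,-.0775,-.036,.036,.045,.055)),cam)
    for y in(-.031,.031): bar|=hull(pose(p,box(-.0875,-.0475,y-.005,y+.005,.045,.055)),cam)
    return body,bar
c0,s0=np.cos(-.0748),np.sin(-.0748)
SH=np.array([[x,y,z] for x in(0,.095) for y in(-.4,.4) for z in(0,.022)])
shp=(.6316,-.0113,-.0748)
sh=[hull(pose(shp,SH,.242),S),hull(pose(shp,SH,.242),T)]
def ct(p):
    b,ba=tubmask(p,S); a=(b|ba)&(1-sh[0]); roi=np.ones_like(a)
    lid=hull(R.from_euler("z",p[2]).apply(np.array([[.0475-.101*np.cos(.4),y,.075+.039] for y in(-.077,.077)]+[[.0475,y,.075] for y in(-.077,.077)]))+[p[0],p[1],0],S)
    d=((red!=a)&((1-lid)|b*0)&(1-sh[0])).sum()
    b,ba=tubmask(p,T); a=ba&(1-sh[1]); d+=3*((rt!=a)&(1-sh[1])).sum(); return d
r=differential_evolution(ct,[(.68,.78),(-.09,0),(-.35,.2)],seed=1,maxiter=80,popsize=15,tol=1e-6)
print("tub",r.fun,r.x.round(4)); t=r.x
R_=R.from_euler("z",t[2]);print("bar",(R_.apply([-.0825,0,.05])+[t[0],t[1],0]).round(4)); d=t[:2]-np.array(shp[:2]); print("tub in shelf",c0*d[0]+s0*d[1],-s0*d[0]+c0*d[1])
# overlay
out=[]
for i,(c,bx) in enumerate(((S,(190,270,270,190)),(T,(0,0,0,0)))):
    im=c["img"].copy()[:,:,::-1].copy();im=cv2.resize(im,None,fx=6,fy=6,interpolation=cv2.INTER_CUBIC)
    for P in(pose(p[:3],HB),hpose(p[3:7],KB,p[:3]),pose(t,box(-.0475,.0475,-.075,.075,0,.075)),pose(t,box(-.0875,-.0775,-.036,.036,.045,.055)),pose(shp,SH,.242)):
        q=((proj(P,c)+.5)*6).astype(int)
        for a in range(8):
            for b in(1,2,4):
                if not a&b: cv2.line(im,tuple(map(int,q[a])),tuple(map(int,q[a|b])),(0,255,0),1)
    for (x0,y0) in(((200,190),(335,130)) if i==0 else ((235,160),(345,235))):
        out.append(im[y0*6:y0*6+70*6,x0*6:x0*6+66*6][:300 if 0 else 420])
v=np.vstack([np.hstack(out[:2]),np.hstack(out[2:])]);cv2.imwrite("pics/v4.png",cv2.resize(v,(565,600)))
E
python3 fit.py
```

```text
[np.uint64(773), np.uint64(442)] [np.uint64(315), np.uint64(88)]
248.0 [ 0.4209 -0.3321  0.2265 -0.0428  0.0818  0.0098 -0.006 ]
grip pt [[ 0.444  -0.3253  0.1843]
 [ 0.4469 -0.3228  0.2251]
 [ 0.4317 -0.3358  0.01  ]]
top red 76 250 279 184 193
tub 732.0 [ 0.7368 -0.0428 -0.0567]
bar [ 0.6544 -0.0381  0.05  ]
tub in shelf 0.10724422857546587 -0.023572208407526822
```

View pics/v4.png

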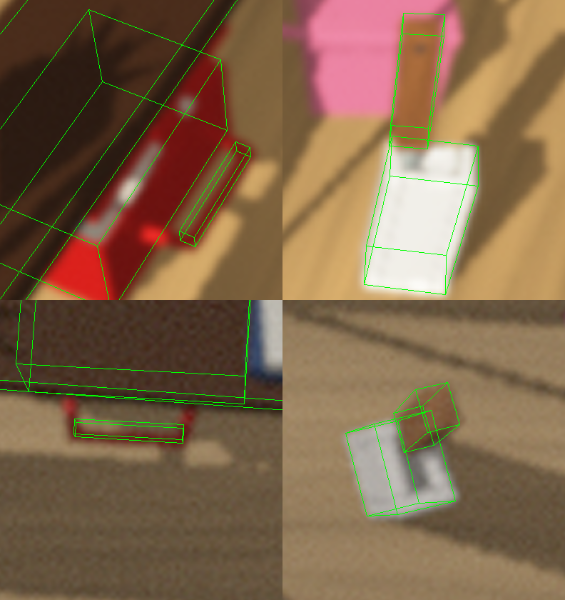

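v4: the overlays sit well on the holder and hook. The tub fit is off by several mm, so I'll refine it close up. Moving above the hook now.

>>> servo_tool:
  deltas:
    - {"dx":27,"dy":-48,"dz":5,"rz":0.08,"fingers":-1}
    - {"dx":27,"dy":-48,"dz":5,"rz":0.08}
    - {"dx":27,"dy":-48,"dz":5,"rz":0.08}
    - {"dx":27,"dy":-48,"dz":5,"rz":0.08}
    - {"dx":27,"dy":-48,"dz":5,"rz":0.08}
    - {"dx":27,"dy":-48,"dz":5,"rz":0.08}
    - {"dx":27,"dy":-48,"dz":5,"rz":0.08}
    - {"dx":27,"dy":-48,"dz":5,"rz":0.09}

```text
invalid input at $.deltas[0]: expected keys dx, dy, dz, rx, ry, rz, fingers
```

>>> servo_tool:
  deltas:
    - {"dy":-48}
    - {"dy":-48}
    - {"dy":-48}
    - {"dy":-48}
    - {"dy":-48}
    - {"dy":-48}
    - {"dy":-48}
    - {"dy":-48}

```text
invalid input at $.deltas[0]: expected keys dx, dy, dz, rx, ry, rz, fingers
```

>>> servo_tool:
  deltas:
    - {"dy":-40,"rx":-0.06,"ry":0.07}
    - {"dy":-28}
    - {}
    - {}

```text
invalid input at $.deltas[0]: expected keys dx, dy, dz, rx, ry, rz, fingers
```

```bash
cat > w.py <<'E'
from h import *
from workcell import env, read_camera, cut_out
def wristshot():
    s=env.get_state(); w=read_camera("wrist"); q=s["orientation"]; A=np.eye(4);A[:3,:3]=R.from_quat(np.roll(q,-1)).as_matrix();A[:3,3]=s["tcp_pos"]
    return dict(img=w["img"],intrinsics=w["intrinsics"],X=A@w["hand_eye"],s=s)
def wproj(P,c):
    E=np.linalg.inv(c["X"]);q=np.atleast_2d(P)@E[:3,:3].T+E[:3,3];K=c["intrinsics"]
    r=np.hypot(q[:,0],q[:,1]);th=np.arctan2(r,q[:,2]);return q[:,:2]/r[:,None]*th[:,None]*K[0,0]+K[:2,2]
def wray(u,v,c,z):
    K=c["intrinsics"];a=np.array([u-K[0,2],v-K[1,2]])/K[0,0];t=np.hypot(*a);d=np.r_[a/t*np.sin(t),np.cos(t)];d=c["X"][:3,:3]@d;o=c["X"][:3,3];return o+d*(z-o[2])/d[2]
def wire(im,P,c,f,col=(0,255,0)):
    q=(wproj(P,c)+.5)*f
    for a in range(8):
        for b in(1,2,4):
            if not a&b: cv2.line(im,tuple(map(int,q[a])),tuple(map(int,q[a|b])),col,1)
E
python3 - <<'E'
from w import *
c=wristshot();s=c["s"];print(s["clock"],s["tcp_pos"].round(4) if hasattr(s["tcp_pos"],"round") else s["tcp_pos"],s["orientation"],s["joint_pos"])
for t in("hook","holder","tub"): print(t,[(round(float(d["confidence"]),2),np.round(d["extent"]).tolist()) for d in cut_out(t,"wrist")])
np.savez("w1.npz",**{k:c[k] for k in("img","intrinsics","X")})
im=cv2.resize(c["img"][:,:,::-1],(800,600),interpolation=cv2.INTER_CUBIC);f=800/560
hp=(.4209,-.3321,.2265);wire(im,pose(hp,box(-.028,.028,-.018,.018,0,.11)),c,f)
wire(im,pose(hp,box(-.018,.018,-.008,.008,.109,.11)),c,f,(255,0,0))
Rz=R.from_euler("z",hp[2]);wire(im,(Rz*R.from_rotvec([-.0428,.0818,0])).apply(box(-.012,.012,-.009,.009,.118,.216))+[.4317,-.3358,.01],c,f,(0,0,255))
wire(im,pose((.7368,-.0428,-.0567),box(-.0475,.0475,-.075,.075,0,.075)),c,f)
cv2.imwrite("pics/v5.png",im)
E
```

```text
1.05 [0.236  0.5244 0.304 ] [4.16753188e-05 2.09832985e-01 9.77737240e-01 7.84332354e-05] [ 1.00838481e+00  3.13173505e-01  4.61336058e-02  1.30358047e+00
 -2.43308980e-05  1.43119309e+00]
hook []
holder [(0.5, [0.0, 381.0, 16.0, 414.0])]
tub [(0.91, [0.0, 308.0, 44.0, 386.0])]
```

View pics/v5.png

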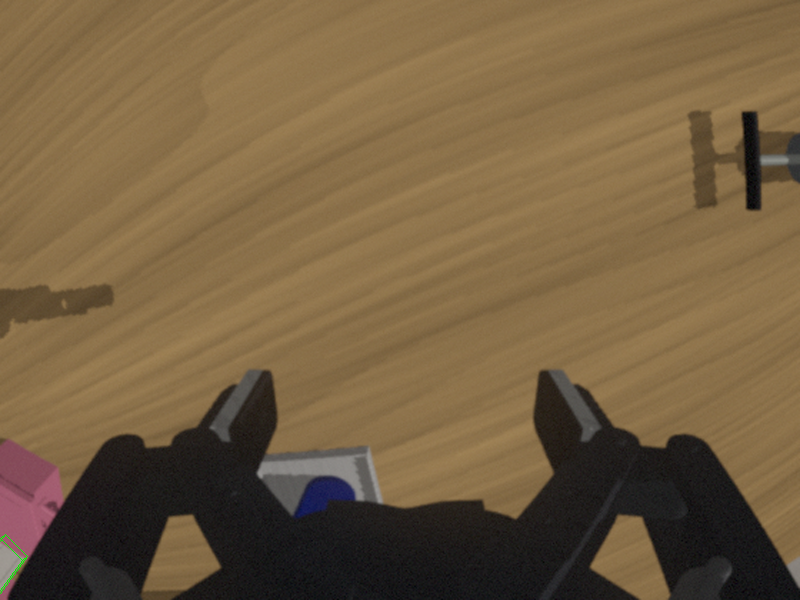

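v5: the arm hasn't moved because rows need all seven keys. The tray with the votive shows at (320,480). Resending with full rows.

>>> servo_tool:
  deltas:
    - {"dx":27,"dy":-48,"dz":5,"rx":0,"ry":0,"rz":0.08,"fingers":-1}
    - {"dx":27,"dy":-48,"dz":5,"rx":0,"ry":0,"rz":0.08,"fingers":-1}
    - {"dx":27,"dy":-48,"dz":5,"rx":0,"ry":0,"rz":0.08,"fingers":-1}
    - {"dx":27,"dy":-48,"dz":5,"rx":0,"ry":0,"rz":0.08,"fingers":-1}
    - {"dx":27,"dy":-48,"dz":5,"rx":0,"ry":0,"rz":0.08,"fingers":-1}
    - {"dx":27,"dy":-48,"dz":5,"rx":0,"ry":0,"rz":0.08,"fingers":-1}
    - {"dx":27,"dy":-48,"dz":5,"rx":0,"ry":0,"rz":0.08,"fingers":-1}
    - {"dx":27,"dy":-48,"dz":5,"rx":0,"ry":0,"rz":0.09,"fingers":-1}

```text
clock: 2.05
tcp_pos: [0.4319, 0.1753, 0.3406]
orientation: [0.001, -0.115, 0.993, 0.0]
wrist_force: [0.1, 0.4, 0.3]
finger_gap: 0.0857
```

>>> servo_tool:
  deltas:
    - {"dx":0,"dy":-48,"dz":0,"rx":0,"ry":0,"rz":0,"fingers":-1}
    - {"dx":0,"dy":-48,"dz":0,"rx":0,"ry":0,"rz":0,"fingers":-1}
    - {"dx":0,"dy":-48,"dz":0,"rx":0,"ry":0,"rz":0,"fingers":-1}
    - {"dx":0,"dy":-48,"dz":0,"rx":0,"ry":0,"rz":0,"fingers":-1}
    - {"dx":0,"dy":-48,"dz":0,"rx":0,"ry":0,"rz":0,"fingers":-1}
    - {"dx":0,"dy":-48,"dz":0,"rx":0,"ry":0,"rz":0,"fingers":-1}
    - {"dx":0,"dy":-48,"dz":0,"rx":0,"ry":0,"rz":0,"fingers":-1}
    - {"dx":0,"dy":-48,"dz":0,"rx":0,"ry":0,"rz":0,"fingers":-1}

```text
clock: 2.85
tcp_pos: [0.4308, -0.2088, 0.3404]
orientation: [0.0, -0.113, 0.994, -0.0]
wrist_force: [1.0, -0.3, -0.0]
finger_gap: 0.0855
```

>>> servo_tool:
  deltas:
    - {"dx":0,"dy":-40,"dz":0,"rx":-0.06,"ry":0.07,"rz":0,"fingers":-1}
    - {"dx":0,"dy":-28,"dz":0,"rx":0,"ry":0,"rz":0,"fingers":-1}
    - {"dx":0,"dy":0,"dz":0,"rx":0,"ry":0,"rz":0,"fingers":-1}
    - {"dx":0,"dy":0,"dz":0,"rx":0,"ry":0,"rz":0,"fingers":-1}

```text
clock: 3.25
tcp_pos: [0.431, -0.2751, 0.3398]
orientation: [-0.038, -0.113, 0.993, -0.025]
wrist_force: [-0.2, 0.7, 0.6]
finger_gap: 0.0857
```

```bash
cat > look1.py <<'E'
from w import *
c=wristshot();s=c["s"];print(s["clock"],np.round(s["tcp_pos"],4),np.round(s["orientation"],4),np.round(s["joint_pos"],3),np.round(s["wrist_force"],2))
for t in("hook","holder","tub"): print(t,[(round(float(d["confidence"]),2),np.round(d["extent"]).tolist()) for d in cut_out(t,"wrist")])
np.savez("w1.npz",**{k:c[k] for k in("img","intrinsics","X")})
im=cv2.resize(c["img"][:,:,::-1],(800,600),interpolation=cv2.INTER_CUBIC);f=800/560
hp=(.4209,-.3321,.2265);wire(im,pose(hp,box(-.028,.028,-.018,.018,0,.11)),c,f)
wire(im,pose(hp,box(-.018,.018,-.008,.008,.109,.11)),c,f,(255,0,0))
Rz=R.from_euler("z",hp[2]);wire(im,(Rz*R.from_rotvec([-.0428,.0818,0])).apply(box(-.012,.012,-.009,.009,.118,.216))+[.4317,-.3358,.01],c,f,(0,0,255))
wire(im,pose((.7368,-.0428,-.0567),box(-.0475,.0475,-.075,.075,0,.075)),c,f)
cv2.imwrite("pics/v6.png",im)
E
python3 look1.py
```

```text
3.25 [ 0.431  -0.2751  0.3398] [-0.0384 -0.1126  0.9926 -0.0253] [-0.685  0.199 -0.02   1.37  -0.09  -0.91 ] [-0.19  0.67  0.59]
hook [(0.62, [195.0, 185.0, 244.0, 265.0])]
holder [(0.86, [217.0, 147.0, 266.0, 212.0])]
tub [(0.67, [412.0, 370.0, 454.0, 419.0]), (0.66, [381.0, 79.0, 528.0, 223.0]), (0.6, [28.0, 159.0, 153.0, 268.0])]
```

View pics/v6.png

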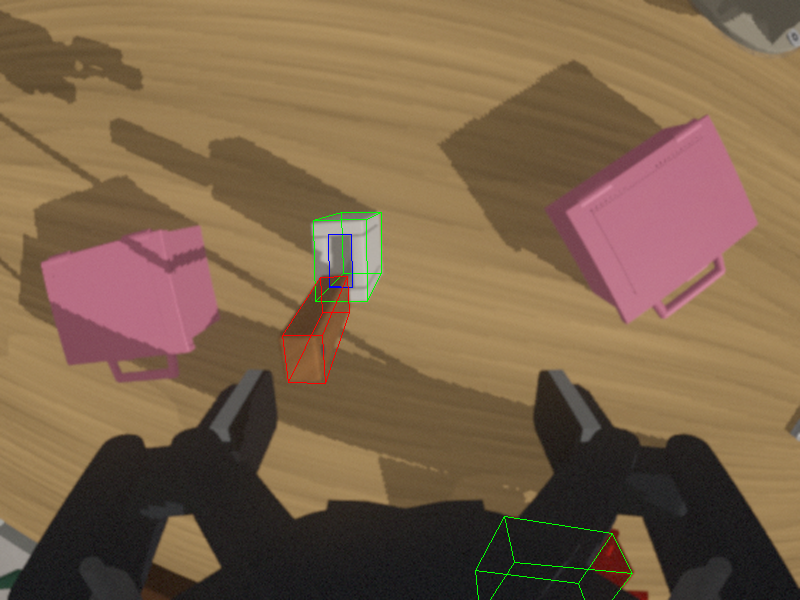

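v6: the wireframes match the holder (345,255) and the hook handle (315,330) within about 2 px. Descending onto the handle.

>>> servo_tool:
  deltas:
    - {"dx":12,"dy":-21,"dz":0,"rx":0,"ry":0,"rz":0,"fingers":-1}
    - {"dx":12,"dy":-20,"dz":0,"rx":0,"ry":0,"rz":0,"fingers":-1}
    - {"dx":0,"dy":0,"dz":0,"rx":0,"ry":0,"rz":0,"fingers":-1}
    - {"dx":-2,"dy":-2,"dz":-30,"rx":0,"ry":0,"rz":0,"fingers":-1}
    - {"dx":-2,"dy":-2,"dz":-30,"rx":0,"ry":0,"rz":0,"fingers":-1}
    - {"dx":-3,"dy":-2,"dz":-30,"rx":0,"ry":0,"rz":0,"fingers":-1}
    - {"dx":0,"dy":0,"dz":-12,"rx":0,"ry":0,"rz":0,"fingers":-1}
    - {"dx":0,"dy":0,"dz":0,"rx":0,"ry":0,"rz":0,"fingers":-1}

```text
clock: 4.25
tcp_pos: [0.4474, -0.3203, 0.2367]
orientation: [-0.039, -0.114, 0.992, -0.024]
wrist_force: [0.0, 0.3, -0.3]
finger_gap: 0.0854
```

>>> servo_tool:
  deltas:
    - {"dx":0,"dy":0,"dz":0,"rx":0,"ry":0,"rz":0,"fingers":0}
    - {"dx":0,"dy":0,"dz":0,"rx":0,"ry":0,"rz":0,"fingers":0.4}
    - {"dx":0,"dy":0,"dz":0,"rx":0,"ry":0,"rz":0,"fingers":0.6}
  newtons: 20

```text
clock: 4.55
tcp_pos: [0.449, -0.3222, 0.2397]
orientation: [-0.037, -0.113, 0.992, -0.027]
wrist_force: [-0.5, 0.8, 0.1]
finger_gap: 0.0442
```

```bash
sed -i 's/v6.png/v7.png/;s/w1.npz/w2.npz/' look1.py; python3 look1.py
```

```text
4.55 [ 0.449  -0.3222  0.2397] [-0.0372 -0.1133  0.9925 -0.0268] [-0.73   0.309 -0.122  1.15  -0.091 -0.957] [-0.55  0.76  0.07]
hook [(0.97, [250.0, 166.0, 306.0, 354.0])]
holder [(0.93, [257.0, 145.0, 314.0, 235.0])]
tub [(0.88, [0.0, 157.0, 154.0, 298.0]), (0.73, [449.0, 75.0, 558.0, 248.0]), (0.48, [420.0, 402.0, 437.0, 412.0])]
```

View pics/v7.png

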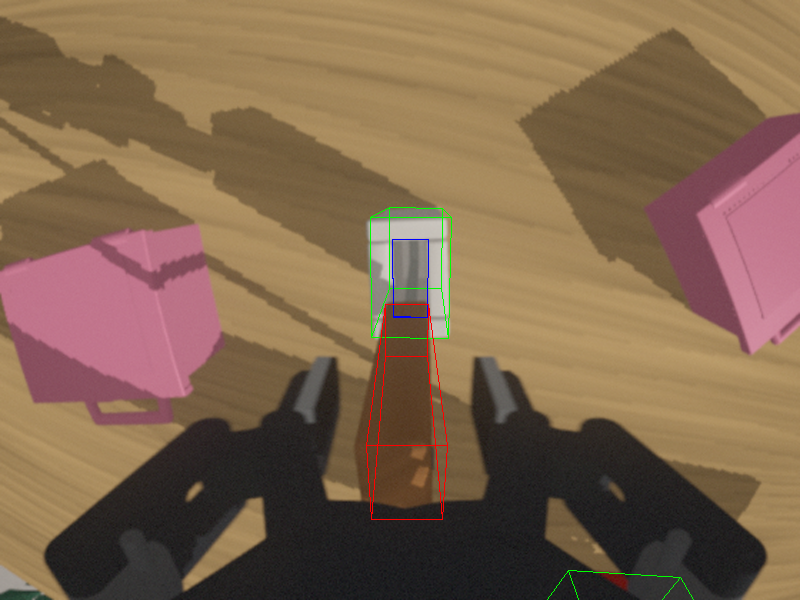

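v7: the hook handle (400,440) stands midway between the fingers and the holder wire fits. Closing and lifting.

>>> servo_tool:
  deltas:
    - {"dx":0,"dy":0,"dz":0,"rx":0,"ry":0,"rz":0,"fingers":1}
    - {"dx":0,"dy":0,"dz":0,"rx":0,"ry":0,"rz":0,"fingers":1}
    - {"dx":0,"dy":0,"dz":0,"rx":0,"ry":0,"rz":0,"fingers":1}
    - {"dx":0,"dy":0,"dz":0,"rx":0,"ry":0,"rz":0,"fingers":1}
  newtons: 30

```text
clock: 5.15
tcp_pos: [0.4486, -0.322, 0.2385]
orientation: [-0.038, -0.113, 0.993, -0.026]
wrist_force: [1.2, 1.2, 4.0]
finger_gap: 0.0175
```

>>> servo_tool:
  deltas:
    - {"dx":0,"dy":0,"dz":0,"rx":0,"ry":0,"rz":0,"fingers":1}
    - {"dx":0,"dy":0,"dz":0,"rx":0,"ry":0,"rz":0,"fingers":1}
  newtons: 110

```text
clock: 5.35
tcp_pos: [0.4486, -0.322, 0.2387]
orientation: [-0.038, -0.113, 0.993, -0.026]
wrist_force: [0.9, 1.2, 5.6]
finger_gap: 0.0165
```

```bash
sed -i 's/v7.png/x.png/;s/w2.npz/w3.npz/' look1.py; python3 look1.py|tee grasp.txt
```

```text
5.35 [ 0.4486 -0.322   0.2387] [-0.0377 -0.1132  0.9925 -0.0262] [-0.73   0.31  -0.123  1.149 -0.091 -0.957] [0.9  1.24 5.56]
hook [(0.69, [258.0, 168.0, 316.0, 356.0])]
holder [(0.7, [256.0, 146.0, 314.0, 239.0])]
tub [(0.93, [449.0, 76.0, 559.0, 248.0]), (0.66, [0.0, 158.0, 153.0, 298.0])]
```

>>> servo_tool:
  deltas:
    - {"dx":2,"dy":1,"dz":20,"rx":0,"ry":0,"rz":0,"fingers":1}
    - {"dx":2,"dy":2,"dz":35,"rx":0,"ry":0,"rz":0,"fingers":1}
    - {"dx":3,"dy":3,"dz":40,"rx":0,"ry":0,"rz":0,"fingers":1}
    - {"dx":2,"dy":2,"dz":35,"rx":0,"ry":0,"rz":0,"fingers":1}
    - {"dx":0,"dy":0,"dz":0,"rx":0.06,"ry":-0.07,"rz":0,"fingers":1}
    - {"dx":0,"dy":30,"dz":0,"rx":0,"ry":0,"rz":-0.14,"fingers":1}
    - {"dx":0,"dy":40,"dz":0,"rx":0,"ry":0,"rz":-0.14,"fingers":1}
    - {"dx":0,"dy":40,"dz":0,"rx":0,"ry":0,"rz":0,"fingers":1}

```text
clock: 6.35
tcp_pos: [0.4566, -0.2033, 0.3671]
orientation: [-0.001, 0.029, 1.0, 0.0]
wrist_force: [-0.1, 0.1, -0.9]
finger_gap: 0.0168
```

>>> servo_tool:
  deltas:
    - {"dx":0,"dy":40,"dz":0,"rx":0,"ry":-0.125,"rz":0,"fingers":1}
    - {"dx":0,"dy":40,"dz":0,"rx":0,"ry":-0.125,"rz":0,"fingers":1}
    - {"dx":-5,"dy":40,"dz":-10,"rx":0,"ry":-0.12,"rz":0,"fingers":1}
    - {"dx":-5,"dy":40,"dz":-10,"rx":0,"ry":-0.12,"rz":0,"fingers":1}
    - {"dx":-5,"dy":13,"dz":0,"rx":0,"ry":-0.12,"rz":0,"fingers":1}
    - {"dx":0,"dy":0,"dz":0,"rx":0,"ry":0,"rz":0,"fingers":1}
    - {"dx":0,"dy":0,"dz":0,"rx":0,"ry":0,"rz":0,"fingers":1}

```text
clock: 7.05
tcp_pos: [0.4416, -0.0309, 0.3481]
orientation: [0.299, 0.025, 0.954, 0.007]
wrist_force: [0.2, -0.9, -0.4]
finger_gap: 0.0167
```

```bash
cat > look2.py <<'E'
from w import *
import sys
nm=sys.argv[1]; tub=tuple(map(float,sys.argv[2:5])) if len(sys.argv)>4 else (.7368,-.0428,-.0567)
c=wristshot();s=c["s"];q=R.from_quat(np.roll(s["orientation"],-1));M=q.as_matrix()
d=-M[:,2];y=M[:,1];O=s["tcp_pos"]-.2295*d;yaw=np.arctan2(-y[0],y[1])
x=np.cross(y,d);cr=O-.010*x+.013*d
print("t",s["clock"],"tcp",np.round(s["tcp_pos"],4),"d",np.round(d,3),"hook yaw",round(yaw,3),"O",O.round(4),"crook",cr.round(4),"F",np.round(s["wrist_force"],2),"gap",s["finger_gap"],"j",np.round(s["joint_pos"],2))
for t in("hook","tub_bar","tub"): print(t,[(round(float(k["confidence"]),2),np.round(k["extent"]).tolist()) for k in cut_out(t,"wrist")])
np.savez(nm+".npz",**{k:c[k] for k in("img","intrinsics","X")})
im=cv2.resize(c["img"][:,:,::-1],(800,600),interpolation=cv2.INTER_CUBIC);f=800/560
for P in(box(-.0475,.0475,-.075,.075,0,.075),box(-.0875,-.0775,-.036,.036,.045,.055)): wire(im,pose(tub,P),c,f)
H=np.c_[x,y,d]
wire(im,box(-.003,.003,-.003,.003,.012,.118)@H.T+O,c,f,(0,0,255));wire(im,box(-.023,-.009,-.003,.003,0,.006)@H.T+O,c,f,(0,0,255))
cv2.imwrite("pics/"+nm+".png",im)
E
python3 look2.py v8
```

```text
t 7.05 tcp [ 0.4416 -0.0309  0.3481] d [-0.571  0.001  0.821] hook yaw -0.044 O [ 0.5728 -0.0311  0.1597] crook [ 0.5572 -0.0306  0.1647] F [ 0.23 -0.9  -0.41] gap 0.016698820802511512 j [-0.36 -0.36 -0.65  0.7   0.2  -0.24]
hook [(0.79, [256.0, 158.0, 312.0, 357.0]), (0.33, [219.0, 156.0, 337.0, 238.0]), (0.25, [0.0, 190.0, 560.0, 420.0])]
tub_bar [(0.73, [219.0, 158.0, 338.0, 238.0]), (0.67, [175.0, 0.0, 194.0, 11.0]), (0.56, [0.0, 101.0, 12.0, 160.0])]
tub [(0.76, [223.0, 156.0, 338.0, 238.0]), (0.61, [175.0, 0.0, 194.0, 8.0]), (0.55, [0.0, 102.0, 11.0, 161.0])]
```

View pics/v8.png

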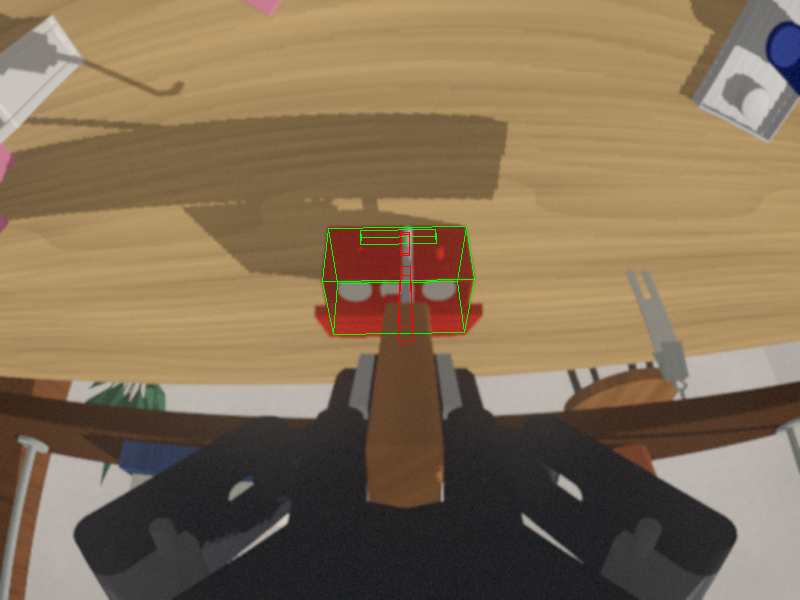

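v8: the wire sits on the red front wall (328–466, 228–280). The hook rod runs along the red rod line at x≈405, and the clip hangs at (660,320), well aside. One quick numeric refinement of the tub from this picture:

```bash
python3 - <<'E'
from w import *
c=load("v8");H=cv2.cvtColor(c["img"],cv2.COLOR_RGB2HSV)
m=((H[...,1]>150)&((H[...,0]<6)|(H[...,0]>172))).astype(np.uint8);z=np.zeros_like(m);z[150:245,210:345]=m[150:245,210:345];m=cv2.morphologyEx(z,cv2.MORPH_OPEN,np.ones((2,2)))
for v in range(154,242,6):
    xs=np.where(m[v])[0]; print(v,xs.min() if len(xs) else None,xs.max() if len(xs) else None,end=' | ')
us=np.r_[236:278,292:322];top=np.array([np.where(m[:,u])[0].min() for u in us]);k=abs(top-np.median(top))<4
pts=np.array([wray(u+.5-.5,v,c,0.0) for u,v in zip(us[k],top[k])]);f=np.polyfit(pts[:,1],pts[:,0],1);print("\nfront bottom: x=%.4f at y=-.04, yaw %.3f"%(np.polyval(f,-.04),-f[0]),top.min(),top.max())
t=(.7368,-.0428,-.0567);print("model front x at y -.04:",(pose(t,np.array([[-.0475,0,0.]]))).round(4), wproj(pose(t,box(-.0475,.0475,-.075,.075,0,.075)),c).round(0).tolist())
cv2.imwrite("pics/v9.png",cv2.resize(c["img"][135:250,200:350,::-1],(780,598),interpolation=cv2.INTER_CUBIC))
E
```

```text
154 None None | 160 232 323 | 166 231 326 | 172 230 327 | 178 229 328 | 184 228 329 | 190 227 330 | 196 227 331 | 202 228 330 | 208 229 328 | 214 230 329 | 220 223 337 | 226 225 333 | 232 230 327 | 238 None None | 
front bottom: x=0.6927 at y=-.04, yaw -0.075 160 161
model front x at y -.04: [[ 0.6894 -0.0401  0.    ]] [[229.0, 159.0], [225.0, 197.0], [326.0, 158.0], [332.0, 195.0], [235.0, 198.0], [233.0, 234.0], [320.0, 197.0], [324.0, 232.0]]
```

View pics/v9.png

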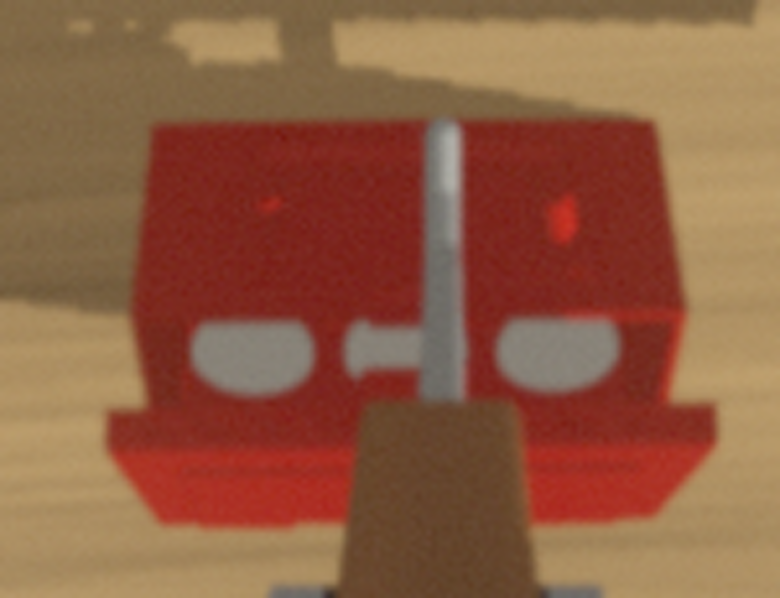

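v9: the tub's rim runs (133,315)–(685,312), the hook rod is at x≈440 in front of it, and the grey catch is at (385,350). The tub pose is confirmed within about 2 mm: bar ≈ (0.656,-0.038,0.05). Inserting.

>>> servo_tool:
  deltas:
    - {"dx":30,"dy":-3,"dz":-27,"rx":0,"ry":0,"rz":0,"fingers":1}
    - {"dx":30,"dy":-2,"dz":-28,"rx":0,"ry":0,"rz":0,"fingers":1}
    - {"dx":20,"dy":-2,"dz":-10,"rx":0,"ry":0,"rz":0,"fingers":1}
    - {"dx":20,"dy":-1,"dz":-8,"rx":0,"ry":0,"rz":0,"fingers":1}
    - {"dx":14,"dy":0,"dz":-5,"rx":0,"ry":0,"rz":0,"fingers":1}
    - {"dx":0,"dy":0,"dz":0,"rx":0,"ry":0,"rz":0,"fingers":1}
    - {"dx":0,"dy":0,"dz":0,"rx":0,"ry":0,"rz":0,"fingers":1}

```text
clock: 7.95
tcp_pos: [0.5569, -0.0396, 0.2695]
orientation: [0.299, 0.026, 0.954, 0.008]
wrist_force: [0.4, 0.0, -0.5]
finger_gap: 0.0166
```

```bash
python3 look2.py v10 .7385 -.0425 -.06
```

```text
t 7.95 tcp [ 0.5569 -0.0396  0.2695] d [-0.571  0.     0.821] hook yaw -0.044 O [ 0.688  -0.0396  0.0812] crook [ 0.6724 -0.039   0.0861] F [ 0.4   0.04 -0.48] gap 0.01661444297895934 j [-0.28 -0.06 -0.64  0.4   0.16 -0.18]
hook [(0.64, [256.0, 156.0, 312.0, 356.0])]
tub_bar [(0.96, [196.0, 129.0, 369.0, 241.0])]
tub [(0.62, [195.0, 127.0, 369.0, 243.0])]
```

View pics/v10.png

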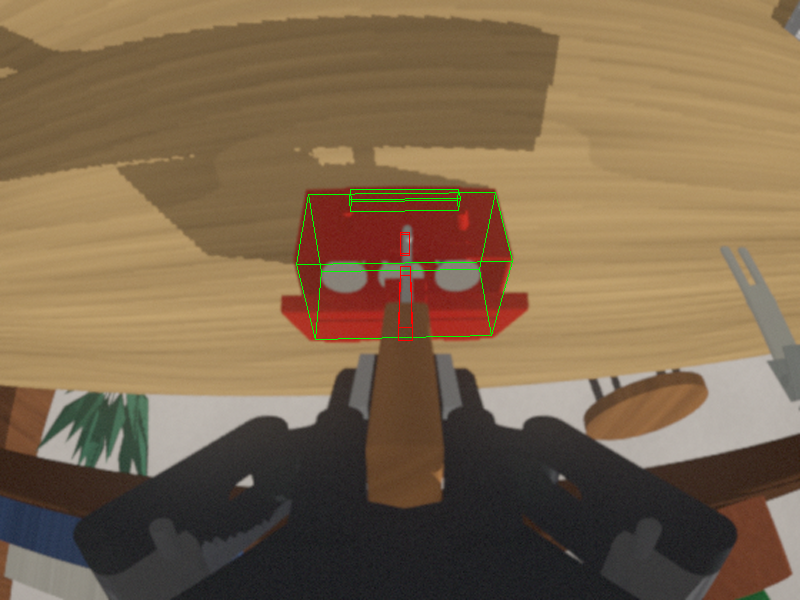

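v10: the hook foot tip (405,230) hangs just behind the bar line (rows 190–210) and in front of the wall rim (row 263). Lowering, then engaging.

>>> servo_tool:
  deltas:
    - {"dx":0,"dy":0,"dz":-13,"rx":0,"ry":0,"rz":0,"fingers":1}
    - {"dx":0,"dy":0,"dz":-13,"rx":0,"ry":0,"rz":0,"fingers":1}
    - {"dx":0,"dy":0,"dz":-12,"rx":0,"ry":0,"rz":0,"fingers":1}
    - {"dx":0,"dy":0,"dz":0,"rx":0,"ry":0,"rz":0,"fingers":1}

```text
clock: 8.55
tcp_pos: [0.5548, -0.0385, 0.2306]
orientation: [0.299, 0.025, 0.954, 0.008]
wrist_force: [-0.4, 0.1, -0.4]
finger_gap: 0.0167
```

>>> servo_tool:
  deltas:
    - {"dx":-5,"dy":0,"dz":0,"rx":0,"ry":0,"rz":0,"fingers":1}
    - {"dx":-5,"dy":0,"dz":0,"rx":0,"ry":0,"rz":0,"fingers":1}
    - {"dx":-4,"dy":0,"dz":0,"rx":0,"ry":0,"rz":0,"fingers":1}
    - {"dx":-3,"dy":0,"dz":0,"rx":0,"ry":0,"rz":0,"fingers":1}
    - {"dx":0,"dy":0,"dz":0,"rx":0,"ry":0,"rz":0,"fingers":1}

```text
clock: 9.05
tcp_pos: [0.539, -0.0389, 0.2326]
orientation: [0.301, 0.025, 0.953, 0.008]
wrist_force: [0.4, -1.2, -0.1]
finger_gap: 0.0166
```

>>> servo_tool:
  deltas:
    - {"dx":-4,"dy":0,"dz":0,"rx":0,"ry":0,"rz":0,"fingers":1}
    - {"dx":-4,"dy":0,"dz":0,"rx":0,"ry":0,"rz":0,"fingers":1}
    - {"dx":-4,"dy":0,"dz":0,"rx":0,"ry":0,"rz":0,"fingers":1}
    - {"dx":-4,"dy":0,"dz":0,"rx":0,"ry":0,"rz":0,"fingers":1}
    - {"dx":-4,"dy":0,"dz":0,"rx":0,"ry":0,"rz":0,"fingers":1}
    - {"dx":-4,"dy":0,"dz":0,"rx":0,"ry":0,"rz":0,"fingers":1}
    - {"dx":-4,"dy":0,"dz":0,"rx":0,"ry":0,"rz":0,"fingers":1}
    - {"dx":-4,"dy":0,"dz":0,"rx":0,"ry":0,"rz":0,"fingers":1}

```text
clock: 9.85
tcp_pos: [0.5069, -0.0388, 0.2321]
orientation: [0.3, 0.025, 0.954, 0.008]
wrist_force: [2.1, -0.2, 0.5]
finger_gap: 0.017
```

```bash
cat > tubfit.py <<'E'
# tub pose from red rim corners? here: refit by the front-bottom line and wall sides in wrist image
from w import *
from scipy.optimize import least_squares
import sys
c=wristshot();H=cv2.cvtColor(c["img"],cv2.COLOR_RGB2HSV)
m=((H[...,1]>150)&((H[...,0]<6)|(H[...,0]>172))).astype(np.uint8);m=cv2.morphologyEx(m,cv2.MORPH_OPEN,np.ones((2,2)))
n,l,st,_=cv2.connectedComponentsWithStats(m);k=1+st[1:,4].argmax();print("red",st[k],"F",np.round(c["s"]["wrist_force"],2),"tcp",np.round(c["s"]["tcp_pos"],4))
np.savez("cur.npz",**{k:c[k] for k in("img","intrinsics","X")})
cv2.imwrite("pics/cur.png",c["img"][:,:,::-1])
E
python3 tubfit.py; python3 look2.py v11 .7065 -.0425 -.06
```

```text
red [  199   169   175   109 10957] F [ 2.06 -0.24  0.51] tcp [ 0.5069 -0.0388  0.2321]
t 9.9 tcp [ 0.5063 -0.0387  0.2319] d [-0.572 -0.     0.82 ] hook yaw -0.043 O [ 0.6377 -0.0387  0.0437] crook [ 0.6221 -0.0382  0.0486] F [ 0.56 -0.68  0.59] gap 0.016762124362141795 j [-0.32 -0.12 -0.8   0.31  0.18 -0.21]
hook [(0.71, [257.0, 157.0, 311.0, 353.0]), (0.18, [496.0, 236.0, 550.0, 350.0])]
tub_bar [(0.83, [196.0, 167.0, 376.0, 280.0])]
tub [(0.97, [196.0, 167.0, 376.0, 280.0])]
```

View pics/v11.png

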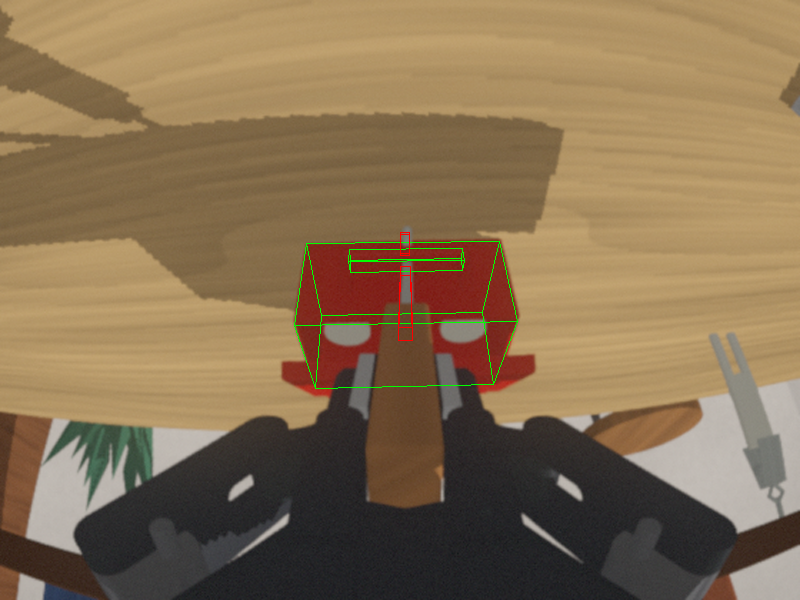

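v11: the bar lies over the rod's bend (405,255), the tub has followed the hook (wire at x = 0.7065 fits), and the pull force is about 2 N. Continuing, easing the tilt to ~22° to stay within joint 3's range.

>>> servo_tool:
  deltas:
    - {"dx":-4,"dy":0,"dz":1,"rx":0,"ry":0.01,"rz":0,"fingers":1}
    - {"dx":-4,"dy":0,"dz":1,"rx":0,"ry":0.01,"rz":0,"fingers":1}
    - {"dx":-4,"dy":0,"dz":1,"rx":0,"ry":0.01,"rz":0,"fingers":1}
    - {"dx":-4,"dy":0,"dz":1,"rx":0,"ry":0.01,"rz":0,"fingers":1}
    - {"dx":-4,"dy":0,"dz":1,"rx":0,"ry":0.01,"rz":0,"fingers":1}
    - {"dx":-4,"dy":0,"dz":1,"rx":0,"ry":0.01,"rz":0,"fingers":1}
    - {"dx":-4,"dy":0,"dz":1,"rx":0,"ry":0.01,"rz":0,"fingers":1}
    - {"dx":-4,"dy":0,"dz":1,"rx":0,"ry":0.01,"rz":0,"fingers":1}

```text
clock: 10.9
tcp_pos: [0.4749, -0.0388, 0.2402]
orientation: [0.261, 0.025, 0.965, 0.007]
wrist_force: [1.7, 0.2, -0.0]
finger_gap: 0.0172
```

>>> servo_tool:
  deltas:
    - {"dx":-4,"dy":0,"dz":1,"rx":0,"ry":0.01,"rz":0,"fingers":1}
    - {"dx":-4,"dy":0,"dz":1,"rx":0,"ry":0.01,"rz":0,"fingers":1}
    - {"dx":-4,"dy":0,"dz":1,"rx":0,"ry":0.01,"rz":0,"fingers":1}
    - {"dx":-4,"dy":0,"dz":1,"rx":0,"ry":0.01,"rz":0,"fingers":1}
    - {"dx":-4,"dy":0,"dz":1,"rx":0,"ry":0.01,"rz":0,"fingers":1}
    - {"dx":-4,"dy":0,"dz":1,"rx":0,"ry":0.01,"rz":0,"fingers":1}
    - {"dx":-4,"dy":0,"dz":1,"rx":0,"ry":0.01,"rz":0,"fingers":1}
    - {"dx":-4,"dy":0,"dz":1,"rx":0,"ry":0.01,"rz":0,"fingers":1}

```text
clock: 11.7
tcp_pos: [0.4429, -0.0388, 0.2482]
orientation: [0.223, 0.026, 0.975, 0.006]
wrist_force: [2.0, 0.0, 1.5]
finger_gap: 0.0167
```

```bash
python3 look2.py x2 .62 -.0425 -.06
```

```text
t 11.7 tcp [ 0.4429 -0.0388  0.2482] d [-0.434 -0.     0.901] hook yaw -0.048 O [ 0.5426 -0.0388  0.0415] crook [ 0.528  -0.0383  0.0489] F [1.99 0.02 1.53] gap 0.016671780593268612 j [-0.35 -0.2  -0.73  0.61  0.15 -0.26]
hook [(0.58, [256.0, 157.0, 312.0, 352.0])]
tub_bar [(0.97, [195.0, 171.0, 380.0, 289.0]), (0.65, [56.0, 3.0, 301.0, 89.0])]
tub [(0.92, [56.0, 0.0, 303.0, 90.0]), (0.88, [196.0, 170.0, 381.0, 291.0])]
```

>>> servo_tool:
  deltas:
    - {"dx":-6,"dy":0,"dz":1,"rx":0,"ry":0.007,"rz":0,"fingers":1}
    - {"dx":-6,"dy":0,"dz":0,"rx":0,"ry":0.007,"rz":0,"fingers":1}
    - {"dx":-6,"dy":0,"dz":1,"rx":0,"ry":0.007,"rz":0,"fingers":1}
    - {"dx":-6,"dy":0,"dz":1,"rx":0,"ry":0.007,"rz":0,"fingers":1}
    - {"dx":-6,"dy":0,"dz":0,"rx":0,"ry":0.007,"rz":0,"fingers":1}
    - {"dx":-6,"dy":0,"dz":1,"rx":0,"ry":0.007,"rz":0,"fingers":1}
    - {"dx":-6,"dy":0,"dz":0,"rx":0,"ry":0.007,"rz":0,"fingers":1}
    - {"dx":-5,"dy":0,"dz":0,"rx":0,"ry":0.007,"rz":0,"fingers":1}

```text
clock: 12.7
tcp_pos: [0.3957, -0.0388, 0.2522]
orientation: [0.195, 0.026, 0.98, 0.005]
wrist_force: [2.8, -0.1, -0.9]
finger_gap: 0.0168
```

>>> servo_tool:
  deltas:
    - {"dx":0,"dy":0,"dz":0,"rx":0,"ry":0,"rz":0,"fingers":1}
    - {"dx":0,"dy":0,"dz":0,"rx":0,"ry":0,"rz":0,"fingers":1}
    - {"dx":0,"dy":0,"dz":0,"rx":0,"ry":0,"rz":0,"fingers":1}

```text
clock: 13.0
tcp_pos: [0.3965, -0.0388, 0.2522]
orientation: [0.196, 0.026, 0.98, 0.005]
wrist_force: [0.8, 0.1, 1.1]
finger_gap: 0.0168
```

```bash
python3 look2.py x3 .554 -.0415 -.06; python3 - <<'E'
from h import *
from workcell import read_camera,cut_out
from scipy.optimize import differential_evolution
c=read_camera("top");H=cv2.cvtColor(c["img"],cv2.COLOR_RGB2HSV)
m=((H[...,1]>150)&((H[...,0]<6)|(H[...,0]>172))&(H[...,2]>60)).astype(np.uint8);m[:150]=0;m[300:]=0;m[:,:210]=0;m[:,330:]=0
ys,xs=np.where(m);print("top red",len(xs),xs.min(),xs.max(),ys.min(),ys.max())
print([ (round(float(d["confidence"]),2),np.round(d["extent"]).tolist()) for t in("tub","lid") for d in cut_out(t,"top")])
for P in ([-.0535,-.077,.08],[.0475,.075,.075],[.0475,-.075,.075]): print(proj(pose((.552,-.0415,-.06),np.array([P])),c).round(1))
np.savez("top2.npz",**{k:c[k] for k in("img","intrinsics","extrinsics")})
cv2.imwrite("pics/v12.png",np.hstack([cv2.resize(c["img"][150:290,200:340,::-1],(400,400)),cv2.resize(cv2.imread("pics/x3.png"),(400,400))]))
E
```

```text
t 13.0 tcp [ 0.3965 -0.0388  0.2522] d [-0.384 -0.     0.923] hook yaw -0.049 O [ 0.4847 -0.0388  0.0404] crook [ 0.4705 -0.0383  0.0485] F [0.83 0.08 1.12] gap 0.016804694574537246 j [-0.38 -0.27 -0.75  0.72  0.14 -0.31]
hook [(0.71, [260.0, 158.0, 313.0, 354.0]), (0.7, [194.0, 240.0, 384.0, 296.0])]
tub_bar [(0.69, [196.0, 172.0, 381.0, 292.0]), (0.65, [82.0, 0.0, 325.0, 156.0])]
tub [(0.76, [194.0, 169.0, 381.0, 293.0]), (0.61, [82.0, 0.0, 324.0, 156.0]), (0.46, [0.0, 211.0, 4.0, 259.0])]
top red 2214 234 292 207 258
[(0.87, [236.0, 207.0, 291.0, 260.0]), (0.66, [410.0, 206.0, 482.0, 268.0]), (0.63, [271.0, 276.0, 318.0, 341.0]), (0.8, [416.0, 214.0, 482.0, 264.0]), (0.69, [229.0, 206.0, 296.0, 248.0]), (0.64, [272.0, 274.0, 319.0, 344.0])]
[[291.9 245.5]]
[[239.1 205.9]]
[[293.3 209.1]]
```

>>> servo_tool:
  deltas:
    - {"dx":-6,"dy":0,"dz":-5,"rx":0,"ry":-0.05,"rz":0,"fingers":1}
    - {"dx":-6,"dy":0,"dz":-5,"rx":0,"ry":-0.05,"rz":0,"fingers":1}
    - {"dx":-6,"dy":0,"dz":-6,"rx":0,"ry":-0.05,"rz":0,"fingers":1}
    - {"dx":-5,"dy":0,"dz":-6,"rx":0,"ry":-0.05,"rz":0,"fingers":1}
    - {"dx":0,"dy":0,"dz":0,"rx":0,"ry":0,"rz":0,"fingers":1}
    - {"dx":0,"dy":0,"dz":0,"rx":0,"ry":0,"rz":0,"fingers":1}

```text
clock: 13.95
tcp_pos: [0.3726, -0.0387, 0.2296]
orientation: [0.291, 0.026, 0.956, 0.008]
wrist_force: [0.5, -0.1, -1.3]
finger_gap: 0.0168
```

```bash
python3 look2.py x4 .554 -.0415 -.06; python3 tubfit.py
```

```text
t 13.95 tcp [ 0.3726 -0.0387  0.2296] d [-0.558  0.     0.83 ] hook yaw -0.045 O [ 0.5006 -0.0387  0.0391] crook [ 0.4851 -0.0382  0.0443] F [ 0.51 -0.12 -1.31] gap 0.016840393648348297 j [-0.48 -0.43 -0.98  0.49  0.26 -0.36]
hook [(0.73, [257.0, 157.0, 311.0, 355.0])]
tub_bar [(0.68, [2.0, 115.0, 41.0, 216.0]), (0.62, [60.0, 2.0, 328.0, 158.0])]
tub [(0.96, [196.0, 158.0, 380.0, 276.0]), (0.88, [59.0, 0.0, 326.0, 158.0]), (0.34, [193.0, 243.0, 383.0, 277.0])]
red [  197   158   184   115 12674] F [-0.27 -0.76 -0.61] tcp [ 0.374  -0.039   0.2308]
```

>>> servo_tool:
  deltas:
    - {"dx":2,"dy":0,"dz":0,"rx":0,"ry":0,"rz":0,"fingers":1}
    - {"dx":0,"dy":0,"dz":10,"rx":0,"ry":0,"rz":0,"fingers":1}
    - {"dx":0,"dy":0,"dz":10,"rx":0,"ry":0,"rz":0,"fingers":1}
    - {"dx":0,"dy":0,"dz":0,"rx":0,"ry":0,"rz":0,"fingers":1}

```text
clock: 14.6
tcp_pos: [0.3764, -0.0392, 0.2517]
orientation: [0.294, 0.025, 0.956, 0.007]
wrist_force: [0.1, 0.0, -0.7]
finger_gap: 0.0169
```

```bash
python3 look2.py x5 .554 -.0415 -.06
```

```text
t 14.6 tcp [ 0.3764 -0.0392  0.2517] d [-0.562  0.001  0.827] hook yaw -0.043 O [ 0.5053 -0.0394  0.0618] crook [ 0.4897 -0.0389  0.067 ] F [ 0.11  0.02 -0.7 ] gap 0.016892831249204387 j [-0.48 -0.44 -0.93  0.54  0.26 -0.35]
hook [(0.85, [255.0, 153.0, 311.0, 355.0]), (0.47, [3.0, 278.0, 560.0, 420.0])]
tub_bar [(0.58, [0.0, 224.0, 9.0, 236.0]), (0.56, [72.0, 0.0, 323.0, 132.0])]
tub [(0.77, [68.0, 0.0, 324.0, 134.0]), (0.62, [197.0, 139.0, 375.0, 257.0]), (0.47, [0.0, 224.0, 3.0, 236.0])]
```

>>> servo_tool:
  deltas:
    - {"dx":0,"dy":0,"dz":20,"rx":0,"ry":0,"rz":0,"fingers":1}
    - {"dx":0,"dy":0,"dz":25,"rx":0,"ry":0,"rz":0,"fingers":1}
    - {"dx":0,"dy":0,"dz":30,"rx":0,"ry":0,"rz":0,"fingers":1}
    - {"dx":0,"dy":0,"dz":30,"rx":0,"ry":0,"rz":0,"fingers":1}
    - {"dx":5,"dy":0,"dz":20,"rx":0,"ry":0.12,"rz":0,"fingers":1}
    - {"dx":10,"dy":-10,"dz":0,"rx":0,"ry":0.12,"rz":0,"fingers":1}
    - {"dx":10,"dy":-30,"dz":0,"rx":0,"ry":0.12,"rz":0,"fingers":1}
    - {"dx":10,"dy":-40,"dz":0,"rx":0,"ry":0.12,"rz":0,"fingers":1}

```text
clock: 15.6
tcp_pos: [0.4109, -0.1188, 0.3756]
orientation: [0.056, 0.025, 0.998, 0.002]
wrist_force: [1.5, -0.1, -0.6]
finger_gap: 0.0167
```

>>> servo_tool:
  deltas:
    - {"dx":10,"dy":-40,"dz":0,"rx":0,"ry":0.12,"rz":0,"fingers":1}
    - {"dx":10,"dy":-40,"dz":0,"rx":0,"ry":0,"rz":0.14,"fingers":1}
    - {"dx":10,"dy":-40,"dz":0,"rx":0,"ry":0,"rz":0.14,"fingers":1}
    - {"dx":10,"dy":-40,"dz":0,"rx":-0.06,"ry":0.07,"rz":0,"fingers":1}
    - {"dx":5,"dy":-36,"dz":0,"rx":0,"ry":0,"rz":0,"fingers":1}
    - {"dx":0,"dy":0,"dz":0,"rx":0,"ry":0,"rz":0,"fingers":1}
    - {"dx":0,"dy":0,"dz":0,"rx":0,"ry":0,"rz":0,"fingers":1}

```text
clock: 16.3
tcp_pos: [0.4553, -0.3155, 0.3735]
orientation: [-0.042, -0.113, 0.992, -0.025]
wrist_force: [0.6, 0.6, -0.5]
finger_gap: 0.0169
```

```bash
cat > look3.py <<'E'
from w import *
import sys
c=wristshot();s=c["s"];q0=np.array([-.0377,-.1132,.9925,-.0262]);q0/=np.linalg.norm(q0)
Rg=R.from_quat(np.roll(q0,-1));Rc=R.from_quat(np.roll(s["orientation"],-1))
print("t",s["clock"],"tcp",np.round(s["tcp_pos"],4),"turn to grasp orient",(Rg*Rc.inv()).as_rotvec().round(4),"F",np.round(s["wrist_force"],2),np.round(s["ft_torque"],3),s["finger_gap"])
d=-Rg.as_matrix()[:,2];G=np.array([.4486,-.322,.2387]);h=(s["tcp_pos"][2]-G[2])/d[2];print("above grasp %.4f, offset to axis"%h,(G+h*d-s["tcp_pos"]).round(4))
M=Rc.as_matrix();dd=-M[:,2];y=M[:,1];x=np.cross(y,dd);O=s["tcp_pos"]-.2295*dd;H=np.c_[x,y,dd]
hk=[k for k in cut_out("hook","wrist")];print([(round(float(k["confidence"]),2),np.round(k["extent"]).tolist()) for k in hk])
im=cv2.resize(c["img"][:,:,::-1],(800,600),interpolation=cv2.INTER_CUBIC);f=800/560
hp=(.4209,-.3321,.2265);wire(im,pose(hp,box(-.028,.028,-.018,.018,0,.11)),c,f);wire(im,pose(hp,box(-.018,.018,-.008,.008,.109,.11)),c,f,(255,0,0))
wire(im,box(-.003,.003,-.003,.003,.012,.118)@H.T+O,c,f,(0,0,255));wire(im,box(-.023,-.009,-.003,.003,0,.006)@H.T+O,c,f,(0,0,255))
cv2.imwrite("pics/%s.png"%sys.argv[1],im);np.savez("cur.npz",**{k:c[k] for k in("img","intrinsics","X")})
E
python3 look3.py y1
```

```text
t 16.3 tcp [ 0.4553 -0.3155  0.3735] turn to grasp orient [-0.001  -0.0082  0.0017] F [ 0.63  0.56 -0.47] [ 0.107 -0.135 -0.008] 0.01687241225413107
above grasp 0.1354, offset to axis [0.0026 0.0017 0.    ]
[(0.75, [255.0, 156.0, 312.0, 356.0])]
```

>>> servo_tool:
  deltas:
    - {"dx":3,"dy":2,"dz":0,"rx":0,"ry":-0.008,"rz":0,"fingers":1}
    - {"dx":-1,"dy":-1,"dz":-12,"rx":0,"ry":0,"rz":0,"fingers":1}
    - {"dx":0,"dy":0,"dz":0,"rx":0,"ry":0,"rz":0,"fingers":1}
    - {"dx":0,"dy":0,"dz":0,"rx":0,"ry":0,"rz":0,"fingers":1}

```text
clock: 16.8
tcp_pos: [0.4572, -0.3129, 0.3635]
orientation: [-0.037, -0.113, 0.992, -0.027]
wrist_force: [0.2, -0.3, -1.0]
finger_gap: 0.0166
```

```bash
python3 look3.py v12b; python3 - <<'E'
import cv2
a=cv2.imread("pics/v12b.png")[150:450,250:550];cv2.imwrite("pics/v12c.png",cv2.resize(a,(600,600),interpolation=cv2.INTER_CUBIC))
E
```

```text
t 16.8 tcp [ 0.4572 -0.3129  0.3635] turn to grasp orient [ 0.0009  0.0014 -0.0007] F [ 0.17 -0.34 -1.01] [ 0.05  -0.063  0.003] 0.01664341097715839
above grasp 0.1253, offset to axis [ 0.     -0.0015  0.    ]
[]
```

View pics/v12c.png

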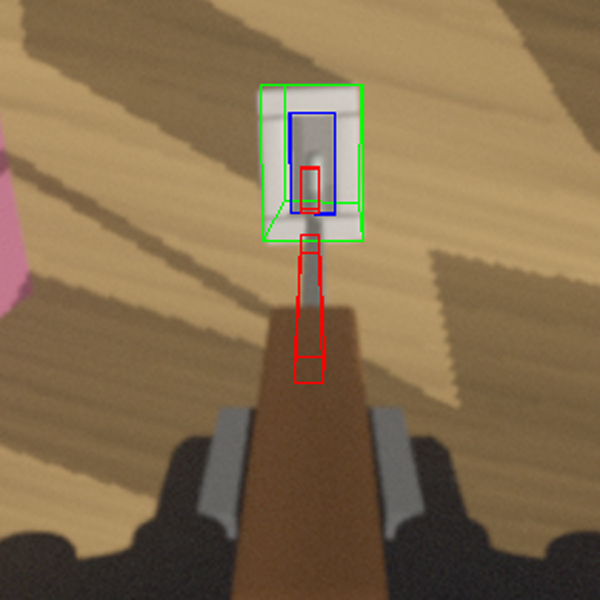

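v12 (last view): the foot tip (315,160) lines up with the well (290–335, 112–213). Descending with a force check.

>>> servo_tool:
  deltas:
    - {"dx":-1,"dy":-2,"dz":-15,"rx":0,"ry":0,"rz":0,"fingers":1}
    - {"dx":-1,"dy":-1,"dz":-15,"rx":0,"ry":0,"rz":0,"fingers":1}
    - {"dx":-1,"dy":-1,"dz":-15,"rx":0,"ry":0,"rz":0,"fingers":1}
    - {"dx":-1,"dy":-1,"dz":-15,"rx":0,"ry":0,"rz":0,"fingers":1}
    - {"dx":0,"dy":0,"dz":0,"rx":0,"ry":0,"rz":0,"fingers":1}

```text
clock: 17.4
tcp_pos: [0.4526, -0.3182, 0.3015]
orientation: [-0.038, -0.113, 0.993, -0.026]
wrist_force: [0.3, 0.3, -1.0]
finger_gap: 0.0169
```

```bash
python3 look3.py y2
```

```text
t 17.4 tcp [ 0.4526 -0.3182  0.3015] turn to grasp orient [-0.0012 -0.0011  0.0003] F [ 0.34  0.26 -1.03] [ 0.119 -0.089 -0.009] 0.01691005104187796
above grasp 0.0631, offset to axis [0.0003 0.0001 0.    ]
[(0.93, [256.0, 157.0, 310.0, 354.0])]
```

>>> servo_tool:
  deltas:
    - {"dx":-1,"dy":-1,"dz":-15,"rx":0,"ry":0,"rz":0,"fingers":1}
    - {"dx":-1,"dy":-1,"dz":-15,"rx":0,"ry":0,"rz":0,"fingers":1}
    - {"dx":-1,"dy":-1,"dz":-15,"rx":0,"ry":0,"rz":0,"fingers":1}
    - {"dx":-1,"dy":-1,"dz":-15,"rx":0,"ry":0,"rz":0,"fingers":1}
    - {"dx":0,"dy":0,"dz":0,"rx":0,"ry":0,"rz":0,"fingers":1}

```text
clock: 18.0
tcp_pos: [0.4489, -0.3224, 0.2424]
orientation: [-0.038, -0.113, 0.993, -0.026]
wrist_force: [-0.7, 0.3, -0.3]
finger_gap: 0.0167
```

```bash
python3 look3.py y3
```

```text
t 18.0 tcp [ 0.4489 -0.3224  0.2424] turn to grasp orient [-0.0005  0.      0.0003] F [-0.68  0.26 -0.27] [ 0.086 -0.084 -0.024] 0.0166988281510309
above grasp 0.0037, offset to axis [-0.      0.0007  0.    ]
[(0.91, [258.0, 165.0, 310.0, 355.0])]
```

>>> servo_tool:
  deltas:
    - {"dx":0,"dy":0,"dz":-3,"rx":0,"ry":0,"rz":0,"fingers":1}
    - {"dx":0,"dy":0,"dz":0,"rx":0,"ry":0,"rz":0,"fingers":0.5}
    - {"dx":0,"dy":0,"dz":0,"rx":0,"ry":0,"rz":0,"fingers":0.3}
    - {"dx":0,"dy":0,"dz":0,"rx":0,"ry":0,"rz":0,"fingers":0}
    - {"dx":0,"dy":0,"dz":0,"rx":0,"ry":0,"rz":0,"fingers":-0.3}
    - {"dx":0,"dy":0,"dz":0,"rx":0,"ry":0,"rz":0,"fingers":-0.3}
  newtons: 30

```text
clock: 18.7
tcp_pos: [0.4494, -0.3229, 0.2403]
orientation: [-0.037, -0.113, 0.993, -0.027]
wrist_force: [-0.1, 0.4, -0.7]
finger_gap: 0.0555
```

>>> servo_tool:
  deltas:
    - {"dx":1,"dy":1,"dz":15,"rx":0,"ry":0,"rz":0,"fingers":-0.3}
    - {"dx":2,"dy":2,"dz":30,"rx":0,"ry":0,"rz":0,"fingers":-0.3}
    - {"dx":2,"dy":2,"dz":35,"rx":0,"ry":0,"rz":0,"fingers":-0.3}
    - {"dx":2,"dy":2,"dz":35,"rx":0.06,"ry":-0.07,"rz":0,"fingers":0}
    - {"dx":0,"dy":40,"dz":0,"rx":0,"ry":0,"rz":-0.14,"fingers":1}
    - {"dx":0,"dy":40,"dz":0,"rx":0,"ry":0,"rz":-0.14,"fingers":1}
    - {"dx":0,"dy":0,"dz":0,"rx":0,"ry":0,"rz":0,"fingers":1}
    - {"dx":0,"dy":0,"dz":0,"rx":0,"ry":0,"rz":0,"fingers":1}

```text
clock: 19.5
tcp_pos: [0.4564, -0.2352, 0.3555]
orientation: [0.001, 0.025, 1.0, -0.001]
wrist_force: [-0.0, -0.6, 0.4]
finger_gap: -0.0001
```

```bash
cat > chk.py <<'E'
from h import *
from workcell import read_camera,cut_out,env
s=env.get_state();print(s["clock"],np.round(s["tcp_pos"],4),np.round(s["wrist_force"],2))
hp=(.4209,-.3321,.2265)
for n in("scene","top"):
    c=read_camera(n)
    for t in("hook","holder","tub","lid","tray","votive"): print(n,t,[(round(float(d["confidence"]),2),np.round(d["extent"]).tolist()) for d in cut_out(t,n)])
    H=cv2.cvtColor(c["img"],cv2.COLOR_RGB2HSV);m=((H[...,1]>150)&((H[...,0]<6)|(H[...,0]>172))&(H[...,2]>60)).astype(np.uint8)
    k,l,st,_=cv2.connectedComponentsWithStats(m);print("red comps",[st[i].tolist() for i in range(1,k) if st[i,4]>150])
    np.savez(n+"3.npz",**{k:c[k] for k in("img","intrinsics","extrinsics")})
E
python3 chk.py
```

```text
19.5 [ 0.4564 -0.2352  0.3555] [-0.04 -0.58  0.37]
scene hook [(0.52, [360.0, 134.0, 373.0, 169.0])]
scene holder [(0.91, [355.0, 163.0, 379.0, 197.0])]
scene tub [(0.8, [332.0, 105.0, 376.0, 152.0]), (0.75, [343.0, 225.0, 419.0, 302.0]), (0.64, [257.0, 212.0, 322.0, 287.0])]
scene lid [(0.85, [259.0, 212.0, 316.0, 272.0]), (0.68, [337.0, 107.0, 375.0, 141.0]), (0.64, [346.0, 224.0, 422.0, 290.0])]
scene tray [(0.66, [210.0, 367.0, 309.0, 419.0])]
scene votive [(0.89, [249.0, 406.0, 282.0, 418.0])]
red comps [[257, 214, 67, 74, 3083]]
top hook []
top holder []
top tub [(0.98, [424.0, 208.0, 485.0, 268.0]), (0.7, [246.0, 274.0, 299.0, 323.0])]
top lid [(0.95, [432.0, 210.0, 481.0, 265.0]), (0.88, [233.0, 206.0, 293.0, 248.0]), (0.73, [249.0, 276.0, 301.0, 325.0])]
top tray [(0.56, [107.0, 230.0, 164.0, 291.0])]
top votive [(0.68, [107.0, 253.0, 140.0, 278.0])]
red comps [[234, 207, 59, 51, 2248]]
```

```bash
cat > fit2.py <<'E'
from h import *
from scipy.optimize import differential_evolution
import sys
cs=[load("scene3"),load("top3")];ms=[]
for c in cs:
    H=cv2.cvtColor(c["img"],cv2.COLOR_RGB2HSV);m=((H[...,1]>150)&((H[...,0]<6)|(H[...,0]>172))&(H[...,2]>60)).astype(np.uint8)
    k,l,st,_=cv2.connectedComponentsWithStats(m);i=1+st[1:,4].argmax();m=(l==i).astype(np.uint8);ms.append(m)
def hull(P,c):
    im=np.zeros((420,560),np.uint8);cv2.fillConvexPoly(im,cv2.convexHull((proj(P,c)*16).round().astype(np.int32)),1,shift=4);return im
def model(p,c):
    a=p[3];L=box(-.101,0,-.077,.077,0,.005);L=R.from_euler("y",a).apply(L)+[.0475,0,.075]
    im=hull(pose(p,box(-.0475,.0475,-.075,.075,0,.075)),c)|hull(pose(p,L),c)|hull(pose(p,box(-.0875,-.0775,-.036,.036,.045,.055)),c)
    for y in(-.031,.031): im|=hull(pose(p,box(-.0875,-.0475,y-.005,y+.005,.045,.055)),c)
    return im
def cost(p): return sum((model(p,c)!=m).sum() for c,m in zip(cs,ms))
r=differential_evolution(cost,[(.5,.6),(-.08,0),(-.3,.2),(-.05,.6)],seed=2,maxiter=80,popsize=15,tol=1e-7)
p=r.x;print(r.fun,[m.sum() for m in ms],"tub x y yaw lid",p.round(4));d=p[:2]-[.6316,-.0113];print("shelf x",(.9972*d[0]-.0747*d[1]).round(4),"press pt",pose(p[:3],np.array([[-.044,0,.08]])).round(4))
E
python3 fit2.py
```

```text
564.0 [np.uint64(3083), np.uint64(2248)] tub x y yaw lid [ 0.5521 -0.0386  0.0015  0.3214]
shelf x -0.0772 press pt [[ 0.5081 -0.0387  0.08  ]]
```

>>> servo_tool:
  deltas:
    - {"dx":10,"dy":40,"dz":0,"rx":0,"ry":0,"rz":0,"fingers":1}
    - {"dx":10,"dy":40,"dz":0,"rx":0,"ry":0,"rz":0,"fingers":1}
    - {"dx":10,"dy":40,"dz":-20,"rx":0,"ry":0,"rz":0,"fingers":1}
    - {"dx":11,"dy":40,"dz":-35,"rx":0,"ry":0,"rz":0,"fingers":1}
    - {"dx":11,"dy":36,"dz":-35,"rx":0,"ry":0,"rz":0,"fingers":1}
    - {"dx":0,"dy":0,"dz":-35,"rx":0,"ry":0,"rz":0,"fingers":1}
    - {"dx":0,"dy":0,"dz":-30,"rx":0,"ry":0,"rz":0,"fingers":1}
    - {"dx":0,"dy":0,"dz":0,"rx":0,"ry":0,"rz":0,"fingers":1}

```text
clock: 21.0
tcp_pos: [0.5044, -0.0427, 0.1999]
orientation: [-0.003, 0.026, 1.0, -0.0]
wrist_force: [-0.6, -0.2, -0.2]
finger_gap: 0.0
```

>>> servo_tool:
  deltas:
    - {"dx":0,"dy":0,"dz":-8,"rx":0,"ry":0,"rz":0,"fingers":1}
    - {"dx":0,"dy":0,"dz":-8,"rx":0,"ry":0,"rz":0,"fingers":1}
    - {"dx":0,"dy":0,"dz":-6,"rx":0,"ry":0,"rz":0,"fingers":1}
    - {"dx":0,"dy":0,"dz":-6,"rx":0,"ry":0,"rz":0,"fingers":1}
    - {"dx":0,"dy":0,"dz":-6,"rx":0,"ry":0,"rz":0,"fingers":1}
    - {"dx":0,"dy":0,"dz":0,"rx":0,"ry":0,"rz":0,"fingers":1}

```text
clock: 21.6
tcp_pos: [0.507, -0.0441, 0.1693]
orientation: [0.001, 0.027, 1.0, -0.001]
wrist_force: [-0.1, 0.1, 0.5]
finger_gap: -0.0
```

>>> servo_tool:
  deltas:
    - {"dx":0,"dy":3,"dz":-3,"rx":0,"ry":0,"rz":0,"fingers":1}
    - {"dx":0,"dy":0,"dz":-3,"rx":0,"ry":0,"rz":0,"fingers":1}
    - {"dx":0,"dy":0,"dz":-3,"rx":0,"ry":0,"rz":0,"fingers":1}
    - {"dx":0,"dy":0,"dz":0,"rx":0,"ry":0,"rz":0,"fingers":1}

```text
clock: 22.0
tcp_pos: [0.5069, -0.0408, 0.1609]
orientation: [0.001, 0.027, 1.0, -0.001]
wrist_force: [-1.2, -0.2, 3.1]
finger_gap: -0.0002
```

>>> servo_tool:
  deltas:
    - {"dx":0,"dy":0,"dz":-2,"rx":0,"ry":0,"rz":0,"fingers":1}
    - {"dx":0,"dy":0,"dz":-2,"rx":0,"ry":0,"rz":0,"fingers":1}
    - {"dx":0,"dy":0,"dz":0,"rx":0,"ry":0,"rz":0,"fingers":1}

```text
clock: 22.3
tcp_pos: [0.5067, -0.0408, 0.1566]
orientation: [0.0, 0.027, 1.0, -0.001]
wrist_force: [-0.7, 0.4, 1.1]
finger_gap: 0.0001
```

>>> servo_tool:
  deltas:
    - {"dx":0,"dy":0,"dz":-2,"rx":0,"ry":0,"rz":0,"fingers":1}
    - {"dx":0,"dy":0,"dz":0,"rx":0,"ry":0,"rz":0,"fingers":1}

```text
clock: 22.5
tcp_pos: [0.5071, -0.0409, 0.1544]
orientation: [0.001, 0.027, 1.0, -0.001]
wrist_force: [-0.3, 1.0, -0.3]
finger_gap: 0.0001
```

>>> servo_tool:
  deltas:
    - {"dx":0,"dy":0,"dz":-2,"rx":0,"ry":0,"rz":0,"fingers":1}
    - {"dx":0,"dy":0,"dz":0,"rx":0,"ry":0,"rz":0,"fingers":1}

```text
clock: 22.7
tcp_pos: [0.5073, -0.0409, 0.1526]
orientation: [0.001, 0.027, 1.0, -0.001]
wrist_force: [-0.6, 0.1, 2.0]
finger_gap: 0.0001
```

>>> servo_tool:
  deltas:
    - {"dx":0,"dy":0,"dz":-1,"rx":0,"ry":0,"rz":0,"fingers":1}
    - {"dx":0,"dy":0,"dz":0,"rx":0,"ry":0,"rz":0,"fingers":1}

```text
clock: 22.9
tcp_pos: [0.5073, -0.0409, 0.1518]
orientation: [0.001, 0.027, 1.0, -0.001]
wrist_force: [0.7, 0.8, 1.2]
finger_gap: 0.0
```

>>> servo_tool:
  deltas:
    - {"dx":0,"dy":0,"dz":-1,"rx":0,"ry":0,"rz":0,"fingers":1}
    - {"dx":0,"dy":0,"dz":-1,"rx":0,"ry":0,"rz":0,"fingers":1}
    - {"dx":0,"dy":0,"dz":0,"rx":0,"ry":0,"rz":0,"fingers":1}

```text
clock: 23.2
tcp_pos: [0.5073, -0.0409, 0.1512]
orientation: [0.001, 0.027, 1.0, -0.001]
wrist_force: [-4.3, 1.8, 11.5]
finger_gap: -0.0
```

>>> servo_tool:
  deltas:
    - {"dx":0,"dy":0,"dz":-1,"rx":0,"ry":0,"rz":0,"fingers":1}
    - {"dx":0,"dy":0,"dz":0,"rx":0,"ry":0,"rz":0,"fingers":1}

```text
clock: 23.4
tcp_pos: [0.5072, -0.0409, 0.151]
orientation: [0.002, 0.027, 1.0, -0.001]
wrist_force: [-6.0, 1.6, 18.4]
finger_gap: -0.0003
```

It has bottomed out (18 N, tip at ~78 mm). Backing off and checking.

>>> servo_tool:
  deltas:
    - {"dx":0,"dy":0,"dz":5,"rx":0,"ry":0,"rz":0,"fingers":1}
    - {"dx":0,"dy":0,"dz":30,"rx":0,"ry":0,"rz":0,"fingers":1}
    - {"dx":0,"dy":20,"dz":45,"rx":0,"ry":0,"rz":0,"fingers":1}
    - {"dx":-20,"dy":45,"dz":45,"rx":0,"ry":0,"rz":0,"fingers":1}
    - {"dx":-20,"dy":45,"dz":20,"rx":0,"ry":0,"rz":0,"fingers":1}
    - {"dx":-20,"dy":45,"dz":0,"rx":0,"ry":0,"rz":0,"fingers":1}
    - {"dx":0,"dy":45,"dz":0,"rx":0,"ry":0,"rz":0,"fingers":1}
    - {"dx":0,"dy":0,"dz":0,"rx":0,"ry":0,"rz":0,"fingers":1}

```text
clock: 24.2
tcp_pos: [0.4524, 0.1493, 0.2817]
orientation: [0.001, 0.023, 1.0, -0.0]
wrist_force: [0.5, -0.3, 1.2]
finger_gap: -0.0003
```

```bash
python3 chk.py; python3 fit2.py; sed 's/load("scene"),load("top")/load("scene3"),load("top3")/;/^# tub: scene/,$d' fit.py > fit3.py; python3 fit3.py
```

```text
24.2 [0.4524 0.1493 0.2817] [ 0.55 -0.33  1.18]
scene hook [(0.69, [0.0, 4.0, 301.0, 374.0]), (0.41, [254.0, 225.0, 288.0, 286.0])]
scene holder [(0.62, [352.0, 169.0, 378.0, 197.0])]
scene tub [(0.86, [256.0, 226.0, 288.0, 289.0]), (0.67, [344.0, 227.0, 418.0, 301.0])]
scene lid [(0.69, [256.0, 229.0, 279.0, 277.0]), (0.6, [347.0, 224.0, 419.0, 291.0])]
scene tray [(0.82, [211.0, 368.0, 309.0, 420.0]), (0.29, [354.0, 171.0, 376.0, 197.0])]
scene votive [(0.55, [247.0, 408.0, 282.0, 420.0])]
red comps [[257, 227, 34, 60, 1101]]
top hook [(0.65, [372.0, 257.0, 384.0, 271.0]), (0.59, [235.0, 205.0, 293.0, 246.0])]
top holder [(0.81, [361.0, 264.0, 384.0, 285.0])]
top tub [(0.86, [411.0, 208.0, 482.0, 267.0]), (0.85, [249.0, 276.0, 319.0, 340.0])]
top lid [(0.94, [250.0, 276.0, 319.0, 345.0]), (0.85, [417.0, 215.0, 485.0, 266.0]), (0.74, [236.0, 205.0, 294.0, 246.0]), (0.2, [0.0, 5.0, 558.0, 196.0])]
top tray []
top votive [(0.7, [371.0, 255.0, 383.0, 271.0])]
red comps [[235, 207, 57, 51, 2276]]
2297.0 [np.uint64(1101), np.uint64(2276)] tub x y yaw lid [ 0.5517 -0.0364  0.0019 -0.049 ]
shelf x -0.0778 press pt [[ 0.5077 -0.0364  0.08  ]]
[np.uint64(1128), np.uint64(448)] [np.uint64(0), np.uint64(86)]
822.0 [ 0.4211 -0.3322  0.2296 -0.048   0.0347  0.017  -0.0058]
grip pt [[ 0.4429 -0.3245  0.1847]
 [ 0.4439 -0.3222  0.2256]
 [ 0.4389 -0.334   0.01  ]]
```

The arm blocks the scene camera, so I'm moving it aside to its start area.

>>> servo_tool:
  deltas:
    - {"dx":-20,"dy":45,"dz":5,"rx":0,"ry":0,"rz":0,"fingers":1}
    - {"dx":-20,"dy":45,"dz":5,"rx":0,"ry":0,"rz":0,"fingers":1}
    - {"dx":-25,"dy":45,"dz":5,"rx":0,"ry":0,"rz":0,"fingers":1}
    - {"dx":-30,"dy":45,"dz":5,"rx":0,"ry":0,"rz":0,"fingers":1}
    - {"dx":-30,"dy":45,"dz":0,"rx":0,"ry":0,"rz":0,"fingers":1}
    - {"dx":-30,"dy":45,"dz":0,"rx":0,"ry":0,"rz":0,"fingers":1}
    - {"dx":-30,"dy":45,"dz":0,"rx":0,"ry":0,"rz":0,"fingers":1}
    - {"dx":-20,"dy":45,"dz":0,"rx":0,"ry":0,"rz":0,"fingers":1}

```text
clock: 25.7
tcp_pos: [0.2563, 0.4912, 0.3011]
orientation: [0.001, 0.026, 1.0, -0.001]
wrist_force: [1.0, 0.3, 0.3]
finger_gap: -0.0
```

```bash
python3 chk.py; python3 fit2.py;python3 fit3.py
```

```text
25.7 [0.2563 0.4912 0.3011] [0.95 0.29 0.34]
scene hook [(0.71, [247.0, 407.0, 285.0, 417.0]), (0.65, [359.0, 134.0, 374.0, 172.0])]
scene holder [(0.57, [352.0, 162.0, 377.0, 197.0])]
scene tub [(0.82, [332.0, 108.0, 374.0, 153.0]), (0.77, [343.0, 224.0, 418.0, 299.0]), (0.74, [258.0, 213.0, 324.0, 287.0])]
scene lid [(0.78, [342.0, 224.0, 421.0, 291.0]), (0.73, [339.0, 107.0, 376.0, 143.0]), (0.56, [258.0, 213.0, 319.0, 281.0]), (0.19, [260.0, 214.0, 323.0, 290.0])]
scene tray [(0.63, [209.0, 366.0, 308.0, 420.0])]
scene votive [(0.8, [248.0, 407.0, 281.0, 418.0])]
red comps [[257, 214, 67, 74, 3007]]
top hook [(0.53, [370.0, 255.0, 384.0, 272.0])]
top holder [(0.78, [362.0, 263.0, 383.0, 286.0]), (0.4, [235.0, 205.0, 291.0, 258.0])]
top tub [(0.8, [413.0, 209.0, 481.0, 268.0]), (0.6, [235.0, 205.0, 291.0, 259.0]), (0.56, [246.0, 275.0, 318.0, 341.0])]
top lid [(0.93, [252.0, 275.0, 317.0, 344.0]), (0.65, [418.0, 214.0, 481.0, 266.0]), (0.57, [236.0, 207.0, 295.0, 246.0])]
top tray [(0.63, [107.0, 227.0, 163.0, 293.0])]
top votive [(0.73, [111.0, 255.0, 141.0, 278.0]), (0.65, [233.0, 204.0, 297.0, 246.0])]
red comps [[235, 207, 58, 51, 2284]]
453.0 [np.uint64(3007), np.uint64(2284)] tub x y yaw lid [ 0.5517 -0.0369 -0.0028 -0.0496]
shelf x -0.0778 press pt [[ 0.5077 -0.0368  0.08  ]]
[np.uint64(775), np.uint64(440)] [np.uint64(301), np.uint64(82)]
264.0 [ 0.4206 -0.3317  0.2401 -0.0432  0.0595  0.0144 -0.0059]
grip pt [[ 0.4443 -0.3242  0.1845]
 [ 0.4462 -0.3219  0.2254]
 [ 0.436  -0.334   0.01  ]]
```

```bash
python3 -c "
from workcell import job
print(job.hand_in())"
```

```text
the job is handed in; nothing more can be done
None
```

I pulled the red tub clear of the shelf with the hook, stood the hook back in the holder, and pressed the lid shut. I handed the job in at about 26 s. The hand-in gives no verdict, so the results below come from my own last checks.

- **Tub:** the camera fit puts its centre about 77 mm in front of the shelf edge; 48 mm was needed. While it was under the shelf, only the hook touched it, with a pull of about 2 N.
- **Lid:** the resistance I caught between steps was only about 3 N. The lid then gave way and bottomed out at 18 N, and it stayed down after I backed off. The angle fit ended at its lower bound (−0.05 rad). That fit had read about 0.08 rad low with the lid ajar, so I take it as shut; the catch itself was not checked directly.
- **Hook:** it fits as standing in the well at floor level, leaning about 4°.
- **Tray and votive:** their outlines in the images are within a few pixels of the start. No large wrist force showed at any step, including near the shelf and the clip.

Two things did not go cleanly. The first move call was refused because its rows lacked keys, and nothing moved. One check had the arm blocking the scene camera, so its numbers were unreliable; I moved the arm aside and repeated it.

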